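# Pack the ultramicrotome accessory tray

## Robot

A 7-joint arm with a two-finger parallel gripper is mounted at the origin on the work surface. World frame = base frame: x ahead of the robot, y to its left, z up, the work surface at z = 0. Lengths are in mm, angles in rad, forces in N, time in s.
With the tool pointing down it reaches from about 400 to 875 mm from the base axis. Payload 4.4 kg.
Tool frame: the origin (TCP) lies midway between the tips of the shut fingers; the grasp point (between the pads) lies 19 mm behind it; z points along the fingers, y is the line along which they close (so a half turn about z gives the same grasp; the last joint's range is limited). The gripper opens to 85 mm and grips with 20 to 120 N. Pads are 22 mm wide; open, the fingers measure 114 mm over their backs; the gripper's body (76 mm by 85 mm) begins 54 mm behind the grasp point. The pads swing forward as they close: fully open they stand 13 mm farther back than shut.
Start: joints at [1.072, 0.628, 0.038, 1.517, -0.027, 0.996, -0.02], TCP at [272.649, -590.069, 202.613] pointing down, gripper open.
Joint ranges: [-3.06, 3.06], [-0.37, 2.12], [-1.25, 1.32], [0.18, 2.47], [-1.1, 4.24], [0.23, 1.98], [-2.94, 2.94]. Speed limits (rad/s): [2.57, 2.57, 3.14, 3.14, 3.14, 3.14, 3.14].

## Interface

Orientations are given as [roll, pitch, yaw] about the fixed x, y, z axes, in that order (R = Rz(yaw) Ry(pitch) Rx(roll)).
In Python, from cell import monitor, cams, ctrl gives the robot as it stands.
- The arm moves only by the tool drive_tool, never from a script. Its argument "motion" is a list of rows, each an object with "fingers": the opening, from 0 (shut) to 1 (fully open); "linear": the shift along the tool's x, y, z in m, a list of three; "twist": the turn about the tool's z in rad. In form: [{"fingers": fingers, "linear": [x, y, z], "twist": twist}, ...]. A call has 1 to 5 rows; each row shifts and turns the commanded pose from where the row before left it, along the tool's axes as they then stand; what a row does not reach is not made up. A row lasts 1/12 s, in which the tool goes at most 41.7 mm and 7.16 degrees, less where a joint would pass 70% of its speed; a pose out of reach is approached as far as the arm can. A call with a gripper value outside its range is refused whole. The fingers move at their own pace and stop on an object; the grip force is fixed at half the most. Time passes only in rows, so rows that do not move let the fingers close. It gives the time, the measured TCP pose, the force, the opening and the grip force at its end, in the units of the state.
- monitor.read_state(): the state, without advancing time (a new reading comes with each control period).
- cams.get_image(name): name is "side" or "top"; returns a dict with "color" (384x512x3 uint8, blue, green, red), "K" (3x3 intrinsics, pixels), "R" (3x3) and "t" (3): a world point X has camera coordinates R X + t. Camera axes: x right, y down, z forward; pixel columns grow to the right and rows downward; lengths in mm; the calibration is good to about 2 mm. A picture is of the moment at which its call begins. There is no depth.
- ctrl.finish_job(): hands the job in; it is judged then, once.
The state is a dict: "clock": time; "qpos": joint angles; "qd": joint speeds; "tau": joint torques, N m; "eef_pos": TCP position; "tool_rot": TCP orientation; "force": force on the tool from outside, world axes, zero at the start; "torque": the same for the moment, N m; "width": finger opening in mm; "gripper_force": force on a finger pad.
Only numpy, scipy, OpenCV 4.12 (cv2) and the standard library are available. Lean on these libraries where they do the work, as an engineer would, in place of code of your own. Each camera call takes 0.05 s, during which the arm holds its last target. There are 200 camera calls.

## Task

Pack the accessory tray for the ultramicrotome: the knife box with the blue lid goes into the rectangular blue-floored pocket, the steel specimen chuck into the small round yellow one, the black knife holder into the square green one and the eyepiece into the large round red one, each upright as it stands now and resting on the floor of its pocket. Load them one at a time from the lowest to the tallest, in just that order, so that the tall ones never get in the way. The orange-lidded box and the brass chuck belong to another kit: leave them where they are.

Things in the scene. Friction and masses are not known exactly. Their poses are not given: they have to be found in the camera images.
- blue_box: Knife box, closed, loose: 36 mm along its x, 56 mm along its y, 28 mm high, lower 16 mm white, upper 12 mm (the lid) blue; about 60 g; the lid does not open. Origin: centre of the underside, z up. Its long side lies within 0.5 rad of the world y direction at the start. Belongs in the kit.
- steel_chuck: Specimen chuck, loose: plain upright silvery steel cylinder 32 mm across, 42 mm high, with a black slot line on top; about 160 g. Origin: centre of the underside, z up. Belongs in the kit.
- knife_holder: Knife holder, loose: black upright block 40 x 40 mm, 62 mm high, with a 12 mm wide, 18 mm deep groove along its x across the top that shows a bright strip, and a steel screw head on each jaw; about 220 g. May be gripped across x or y; nothing on it gives. Origin: centre of the underside, z up.
- eyepiece: Microscope eyepiece, loose, standing on its rubber eyecup: black, 46 mm across for the lower 24 mm and 44 mm across up to 66 mm, with a white ring; above that a silvery tube 30 mm across, up to 100 mm, with a dark blue lens on top; about 150 g. Origin: centre of the underside, z up.
- orange_box: Knife box, closed, loose: 36 mm along its x, 56 mm along its y, 28 mm high, lower 16 mm white, upper 12 mm (the lid) orange; about 60 g; the lid does not open. Origin: centre of the underside, z up. Its long side lies within 0.5 rad of the world y direction at the start. A look-alike that is not part of this kit: leave it.
- brass_chuck: Specimen chuck, loose: plain upright yellow brass cylinder 32 mm across, 42 mm high, with a black slot line on top; about 160 g. Origin: centre of the underside, z up. A look-alike that is not part of this kit: leave it.
- pocket_box: Pocket for the knife box: rectangular, blue floor, 52 mm along its x and 72 mm along its y. Centred in a dark grey insert 88 x 88 mm, 14 mm high; 10 mm deep, floor 4 mm above the insert's underside (10 mm above the bench), rim 20 mm above the bench. Origin: centre of the insert's underside, z up. Fixed; the four inserts stand 2 by 2 in a low tray, 92 mm apart, in varying order.
- pocket_chuck: Pocket for the chuck: the small round one, yellow floor, 48 mm across. Centred in a dark grey insert 88 x 88 mm, 14 mm high; 10 mm deep, floor 4 mm above the insert's underside (10 mm above the bench), rim 20 mm above the bench. Origin: centre of the insert's underside, z up. Fixed in the low tray.
- pocket_holder: Pocket for the knife holder: square, green floor, 56 x 56 mm, sides along the insert's x and y. Centred in a dark grey insert 88 x 88 mm, 14 mm high; 10 mm deep, floor 4 mm above the insert's underside (10 mm above the bench), rim 20 mm above the bench. Origin: centre of the insert's underside, z up. Fixed in the low tray.
- pocket_eyepiece: Pocket for the eyepiece: the large round one, red floor, 62 mm across. Centred in a dark grey insert 88 x 88 mm, 14 mm high; 10 mm deep, floor 4 mm above the insert's underside (10 mm above the bench), rim 20 mm above the bench. Origin: centre of the insert's underside, z up. Fixed; the aluminium tray is 200 x 200 mm, fixed, its rim 10 mm high, with two thin bar handles no higher.
Things that resemble listed ones, but are neither listed nor needed, are in the scene too. What is shaped like the blue_box but pink is not meant.

How it is judged:
By the outcome, as a careful person would: the job done as asked, in the order asked, and still so for the second after the job is handed in, with the robot touching nothing.
It also fails if it takes over 112 s, if anything falls off the work surface, if the arm or the gripper's body presses on something with over 40 N, if the wrist force passes 120 N, or if a joint passes its speed limit or range.

## Working session

There is one attempt and no reset: what is moved stays moved. The work goes in short steps, Python scripts to look and compute and a tool call to move; the robot and the scene stay as the last step left them, time stands still between calls to the robot, and variables do not carry over. Pictures are saved under pics/ and viewed, at most 14 in all, crops included, and the job is handed in when it is done.

Besides the shell and the picture viewer there is one more tool, called after "Emit:" by a JSON object that holds its "name" and its "arguments", one argument or row to a line. drive_tool: Moves the arm, as the interface text tells. Its arguments: {"type":"object","properties":{"motion":{"type":"array"}},"required":["motion"]}

```bash
ls; mkdir -p pics; python3 - <<'E'
from cell import monitor,cams,ctrl
import cv2,numpy as np
s=monitor.read_state();print(s)
for n in("side","top"):
    d=cams.get_image(n);cv2.imwrite(f"pics/{n}0.png",d["color"]);print(n,d["K"].tolist(),d["R"].tolist(),d["t"].tolist())
    np.savez(f"{n}0.npz",**d)
E
```

```text
pics
{'clock': 0.0, 'qpos': array([ 1.07221012,  0.62930495,  0.03845619,  1.51837006, -0.02700575,
        0.99629109, -0.01998478]), 'qd': array([ 6.02011631e-04, -8.50715210e-04,  5.38386061e-05,  8.63159517e-06,
       -1.00714744e-03,  1.18692048e-03, -2.31157801e-03]), 'tau': array([-1.09138044e-03, -5.63395715e+01,  1.22622952e+00, -1.93442935e+01,
        1.10937614e-02,  1.05314990e-02,  1.90301773e-05]), 'eef_pos': array([ 272.34877876, -589.45063862,  201.71542301]), 'tool_rot': array([-3.13973775e+00,  2.58816140e-05,  4.32786759e-01]), 'force': array([ 0.0439469 ,  0.26344735, -0.80580116]), 'torque': array([-0.0316935 , -0.00339876, -0.02220157]), 'gripper_force': 0.0, 'width': 85.27836953378437}
side [[358.05687153511224, 0.0, 256.4351279111624], [0.0, 358.05687153511224, 199.23844063663216], [0.0, 0.0, 1.0]] [[0.8927137735451999, -0.4506022223734654, -0.004444740125540296], [-0.3298544123573496, -0.6467097001406471, -0.6877227860063836], [0.3070149591975564, 0.615405720590968, -0.7259597880687569]] [-477.3032634923027, 212.04744031048307, 717.1349802353063]
top [[486.7435835965221, 0.0, 256.14122728461604], [0.0, 486.7435835965221, 194.42860654258115], [0.0, 0.0, 1.0]] [[0.059578971298080166, -0.9982112560284404, 0.0049633171554831195], [-0.9769174176150885, -0.05932839681337441, -0.20521330486062814], [0.20514069644838598, 0.007377646621936326, -0.9787046873245234]] [-39.12866098357638, 542.9570274273078, 995.4951745247952]
```

View pics/side0.png

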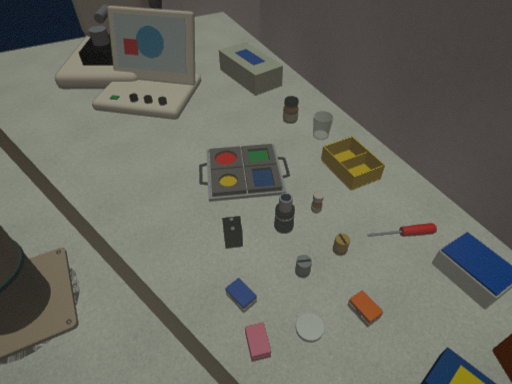

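View pics/top0.png

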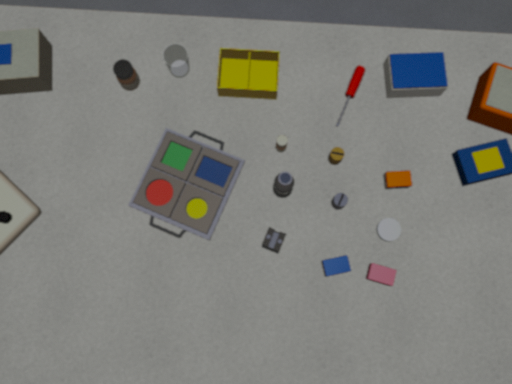

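Side view: tray around (245,170), black holder (233,232), eyepiece (285,212), steel chuck (303,266), blue box (241,294); look-alikes are brass (341,243), orange (366,307) and pink (258,341). Top view: tray (187,184), holder (275,240), eyepiece (284,184), steel chuck (340,200), blue box (337,266). I'll enlarge both for exact points.

```bash
python3 - <<'E'
import cv2,numpy as np
def crop(n,x,y,w,h,s):
    im=cv2.imread(f"pics/{n}0.png")[y:y+h,x:x+w]
    im=cv2.convertScaleAbs(cv2.resize(im,None,fx=s,fy=s,interpolation=cv2.INTER_CUBIC),alpha=1.5,beta=15)
    for k in range(0,w,20): cv2.putText(im,str(x+k),(k*s,8),0,.3,(0,0,255),1);cv2.line(im,(k*s,10),(k*s,14),(0,0,255),1)
    for k in range(0,h,20): cv2.putText(im,str(y+k),(0,k*s+4),0,.3,(0,0,255),1)
    cv2.imwrite(f"pics/{n}0c.png",im)
crop("top",220,140,140,145,4)   # objects
crop("side",200,180,150,135,4)
# automatic pocket floor / lid blobs
for n in("top","side"):
    im=cv2.imread(f"pics/{n}0.png");h=cv2.cvtColor(im,cv2.COLOR_BGR2HSV)
    for c,lo,hi in(("blue",(105,110,40),(125,255,255)),("green",(45,100,40),(80,255,255)),("yellow",(22,120,60),(33,255,255)),("red",(0,150,80),(5,255,255))):
        m=cv2.inRange(h,lo,hi);k,_,st,ce=cv2.connectedComponentsWithStats(m)
        for i in range(1,k):
            if st[i,4]>60: 
                cn=max(cv2.findContours((np.array(_==i)*255).astype('uint8'),0,1)[0],key=len)
                print(n,c,st[i].tolist(),ce[i].round(1).tolist(),[np.round(a,1).tolist() for a in cv2.boxPoints(cv2.minAreaRect(cn))])
E
```

```text
top blue [0, 44, 11, 20, 214] [5.0, 53.7] [[-0.0, 44.0], [10.0, 44.0], [10.0, 63.0], [0.0, 63.0]]
top blue [390, 53, 57, 35, 1789] [418.0, 70.0] [[389.8999938964844, 54.099998474121094], [445.0, 52.099998474121094], [446.20001220703125, 85.69999694824219], [391.1000061035156, 87.69999694824219]]
top blue [456, 139, 56, 45, 1042] [484.0, 161.5] [[455.6000061035156, 150.5], [507.3999938964844, 138.10000610351562], [515.5, 171.60000610351562], [463.70001220703125, 184.0]]
top blue [196, 157, 35, 29, 611] [213.0, 171.0] [[195.1999969482422, 174.8000030517578], [203.1999969482422, 155.6999969482422], [231.0, 167.3000030517578], [223.0, 186.39999389648438]]
top blue [323, 256, 27, 20, 382] [336.0, 265.3] [[322.20001220703125, 260.5], [346.3999938964844, 255.10000610351562], [349.70001220703125, 270.20001220703125], [325.6000061035156, 275.5]]
top green [162, 142, 30, 28, 518] [176.3, 155.6] [[161.3000030517578, 161.6999969482422], [170.0, 140.6999969482422], [191.60000610351562, 149.6999969482422], [182.8000030517578, 170.6999969482422]]
top yellow [218, 48, 61, 51, 2710] [248.0, 72.8] [[2
[... 2024 characters left out ...]
2422], [358.5, 197.8000030517578]]
side yellow [220, 176, 17, 10, 142] [227.7, 180.5] [[220.0, 176.0], [236.0, 176.0], [236.0, 185.0], [220.0, 185.0]]
side yellow [450, 366, 35, 18, 335] [464.7, 377.3] [[450.0, 366.0], [484.0, 366.0], [484.0, 383.0], [450.0, 383.0]]
side red [124, 39, 13, 15, 158] [130.1, 46.1] [[124.0, 39.0], [136.0, 39.0], [136.0, 53.0], [124.0, 53.0]]
side red [215, 153, 21, 12, 180] [225.4, 158.1] [[215.0, 153.0], [235.0, 153.0], [235.0, 164.0], [215.0, 164.0]]
side red [403, 224, 33, 11, 271] [419.4, 228.8] [[402.70001220703125, 226.10000610351562], [434.70001220703125, 222.89999389648438], [435.6000061035156, 231.6999969482422], [403.6000061035156, 234.89999389648438]]
```

View pics/top0c.png

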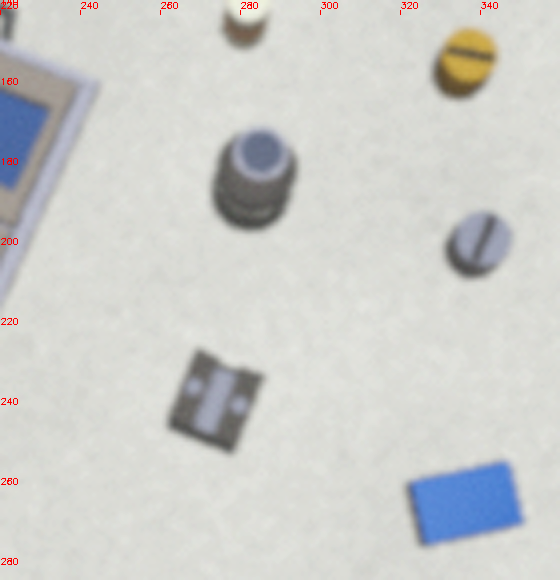

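View pics/side0c.png

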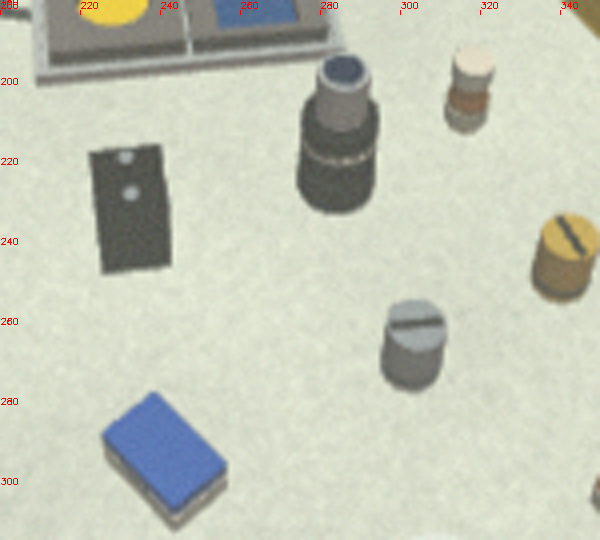

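The crops give sharp top-face centres. Top: lens (285.1,177.9), chuck top (340.6,198.9), holder screws' midpoint (273.9,238.5), lid (336,265.4). Side: (285.6,196.9), (303.6,260.9), (231.8,223.2), (240.8,292.4). Next I'll look at the tray.

```bash
cat > h.py <<'E'
import cv2,numpy as np
from scipy.optimize import least_squares
D={n:dict(np.load(f"{n}0.npz")) for n in("side","top")}
def proj(n,X):
    d=D[n];c=np.atleast_2d(X)@d["R"].T+d["t"];p=c@d["K"].T;return p[:,:2]/p[:,2:]
def tri(pt,ps):
    f=lambda X:np.r_[(proj("top",X)-pt).ravel(),(proj("side",X)-ps).ravel()]
    r=least_squares(f,[500,0,30]);return r.x,np.abs(r.fun).max()
def onz(n,uv,z):
    d=D[n];C=-d["R"].T@d["t"];v=d["R"].T@np.linalg.inv(d["K"])@np.r_[uv,1];return C+v*(z-C[2])/v[2]
E
python3 - <<'E'
from h import *
for k,a,b in(("lens",(285.1,177.9),(285.6,196.9)),("steel",(340.6,198.9),(303.6,260.9)),("holder",(273.9,238.5),(231.8,223.2)),("box",(336,265.4),(240.8,292.4)),
 ("red",(159.1,192),(225.4,158.1)),("green",(176.3,155.6),(258,155.4)),("yellow",(196.3,207.8),(227.7,180.5)),("blue",(213,171),(262.2,177.6))):
    x,e=tri(a,b);print(k,x.round(1),round(e,2),np.hypot(*x[:2]).round())
for n in D: print(n,(-D[n]["R"].T@D[n]["t"]).round())
g=lambda p,n=(220,140):(n[0]+(p[0]+.5)/4-.5,n[1]+(p[1]+.5)/4-.5)
for nm,z,P in(("box",28,[(408,483),(507,462),(523,523),(424,545)]),("hold",62,[(198,349),(265,374),(233,453),(168,426),(195,386),(239,405)])):
    q=np.array([onz("top",g(p),z) for p in P]);print(nm,q[:,:2].round(1).tolist(),[ (np.linalg.norm(q[i]-q[i-1]).round(1), np.arctan2(*(q[i]-q[i-1])[1::-1]).round(3)) for i in range(len(q))])
im=cv2.imread("pics/top0.png")[120:245,120:255];cv2.imwrite("pics/tray.png",cv2.convertScaleAbs(cv2.resize(im,None,fx=4,fy=4,interpolation=2),alpha=1.4))
E
```

```text
lens [573.6 -64.8 101.6] 0.01 577.0
steel [ 548.  -191.4   41. ] 0.36 580.0
holder [450.2 -49.4  63.2] 0.11 453.0
box [ 405.  -188.3   22.9] 0.02 447.0
red [544.9 211.9  15.6] 0.19 585.0
green [632.  181.4  15. ] 0.22 658.0
yellow [514.  125.5  15.6] 0.17 529.0
blue [600.8  95.1  14.6] 0.32 608.0
side [ 276. -519.  664.]
top [ 329.  -14. 1086.]
box [[413.5, -156.1], [428.0, -209.3], [395.8, -218.6], [381.0, -165.8]] [(np.float64(33.9), np.float64(0.288)), (np.float64(55.1), np.float64(-1.304)), (np.float64(33.5), np.float64(-2.86)), (np.float64(54.9), np.float64(1.845))]
hold [[474.7, -38.1], [463.5, -74.2], [420.9, -59.4], [433.0, -24.6], [454.9, -37.6], [446.3, -61.3]] [(np.float64(36.6), np.float64(0.685)), (np.float64(37.8), np.float64(-1.871)), (np.float64(45.1), np.float64(2.807)), (np.float64(36.9), np.float64(1.237)), (np.float64(25.5), np.float64(-0.536)), (np.float64(25.2), np.float64(-1.92))]
```

View pics/tray.png

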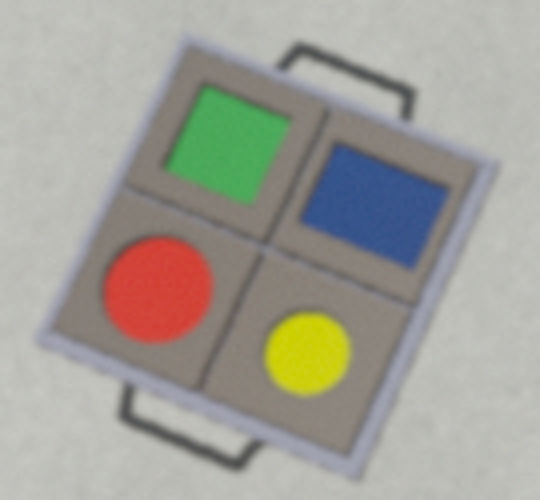

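Tray crop: outer corners at (184,38), (497,163), (360,478), (40,340) in 4x pixels; the inserts' cross is at (263,248), with green upper-left, blue right, red lower-left, yellow bottom. Now I'll fit the tray.

```bash
python3 - <<'E'
from h import *
g=lambda p:(120+(p[0]+.5)/4-.5,120+(p[1]+.5)/4-.5)
q=np.array([onz("top",g(p),10) for p in[(184,38),(497,163),(360,478),(40,340)]])[:,:2]
print("corners",q.round(1).tolist(),q.mean(0).round(1),[np.linalg.norm(q[i]-q[i-1]).round(1) for i in range(4)])
print("cross@20",onz("top",g((263,248)),20)[:2].round(1))
S={"green":(1,1),"blue":(1,-1),"yellow":(-1,-1),"red":(-1,1)}
T={"red":(159.1,192),"green":(176.3,155.6),"yellow":(196.3,207.8),"blue":(213,171)}
F={"red":(225.4,158.1),"green":(258,155.4),"yellow":(227.7,180.5),"blue":(262.2,177.6)}
def M(p): 
    c,s=np.cos(p[2]),np.sin(p[2]);return {k:p[:2]+46*np.array([c*a-s*b,s*a+c*b]) for k,(a,b) in S.items()}
for nm,n,O in(("top","top",T),("side","side",F)):
    Z={k:onz(n,O[k],12)[:2] for k in S}
    r=least_squares(lambda p:np.concatenate([M(p)[k]-Z[k] for k in S]),[570,150,-.3])
    print(nm,r.x.round(3),np.abs(r.fun).max().round(1),{k:v.round(1).tolist() for k,v in M(r.x).items()})
bp=[onz("top",g(p),10)[:2] for p in[(333,143),(450,187),(413,270),(300,222)]]
for i in range(4):d=bp[i]-bp[i-1];print("bluerect",np.linalg.norm(d).round(1),np.arctan2(d[1],d[0]).round(3))
E
```

```text
corners [[695.9, 212.9], [632.0, 26.7], [446.8, 90.7], [513.5, 276.1]] [572.1 151.6] [np.float64(193.1), np.float64(196.9), np.float64(195.9), np.float64(197.0)]
cross@20 [571.7 154.4]
top [ 5.74065e+02  1.53887e+02 -3.41000e-01] 0.5 {'green': [632.8, 181.8], 'blue': [602.0, 95.1], 'yellow': [515.3, 125.9], 'red': [546.1, 212.6]}
side [ 5.73682e+02  1.56837e+02 -3.47000e-01] 0.4 {'green': [632.6, 184.5], 'blue': [601.3, 97.9], 'yellow': [514.8, 129.2], 'red': [546.0, 215.7]}
bluerect 50.0 -0.303
bluerect 72.3 -1.88
bluerect 52.8 2.803
bluerect 70.4 1.223
```

```bash
cat > plan.py <<'E'
import sys,numpy as np
from cell import monitor
from scipy.spatial.transform import Rotation as Ro
def plan(*wps,step=32,tw=.08,start=None):
    """wps: (x,y,z,yaw) waypoints; prints tool-axis rows [dx,dy,dz m, twist]"""
    s=monitor.read_state();p=np.array(s["eef_pos"]);y=s["tool_rot"][2]
    print("at",round(s["clock"],2),p.round(1),np.round(s["tool_rot"],3),"w",round(s["width"],1),"F",np.round(s["force"],1),"g",round(s["gripper_force"],1),"j7",s["qpos"][6].round(2))
    for w in wps:
        t=np.array(w[:3]);ty=(w[3]-y+np.pi/2)%np.pi-np.pi/2+y
        n=int(np.ceil(max(np.linalg.norm(t-p)/step,abs(ty-y)/tw,1)))
        print("->",w,n)
        for i in range(n):
            d=(t-p)/(n-i);R=Ro.from_euler("xyz",[np.pi,0,y]).as_matrix()
            l=np.round(R.T@d/1000,3);k=round(-(ty-y)/(n-i),2)
            print(l.tolist(),k);p=p+R@l*1000;y-=k
E
python3 -c "
from plan import *
plan((404.6,-187.5,150,1.848),(404.6,-187.5,70,1.848))"
```

```text
at 0.1 [ 272.4 -589.5  201.8] [-3.14   0.     0.433] w 85.0 F [-0.1 -0.1 -0. ] g 0.0 j7 -0.02
-> (404.6, -187.5, 150, 1.848) 18
[0.016, -0.017, 0.003] -0.08
[0.017, -0.016, 0.003] -0.08
[0.019, -0.014, 0.003] -0.08
[0.02, -0.013, 0.003] -0.08
[0.021, -0.011, 0.003] -0.08
[0.021, -0.01, 0.003] -0.08
[0.022, -0.008, 0.003] -0.08
[0.023, -0.006, 0.003] -0.08
[0.023, -0.004, 0.003] -0.08
[0.023, -0.002, 0.003] -0.08
[0.024, -0.001, 0.003] -0.08
[0.023, 0.001, 0.003] -0.08
[0.023, 0.003, 0.003] -0.08
[0.023, 0.005, 0.003] -0.08
[0.023, 0.007, 0.002] -0.07
[0.022, 0.009, 0.003] -0.08
[0.021, 0.01, 0.002] -0.07
[0.02, 0.012, 0.003] -0.08
-> (404.6, -187.5, 70, 1.848) 3
[0.0, 0.0, 0.027] 0.0
[0.0, 0.0, 0.026] 0.0
[0.0, 0.0, 0.027] 0.0
```

Emit:
{"name": "drive_tool", "arguments": {
  "motion": [
    {"fingers": 1,"linear": [0.016,-0.017,0.003],"twist": -0.08},
    {"fingers": 1,"linear": [0.017,-0.016,0.003],"twist": -0.08},
    {"fingers": 1,"linear": [0.019,-0.014,0.003],"twist": -0.08},
    {"fingers": 1,"linear": [0.02,-0.013,0.003],"twist": -0.08},
    {"fingers": 1,"linear": [0.021,-0.011,0.003],"twist": -0.08}
  ]
}}

```text
clock: 0.52
eef_pos: [310.3, -477.0, 187.1]
tool_rot: [-3.141, -0.0, 0.837]
force: [-0.3, 1.3, -0.6]
width: 85.5
gripper_force: 0.0
```

Emit:
{"name": "drive_tool", "arguments": {
  "motion": [
    {"fingers": 1,"linear": [0.021,-0.01,0.003],"twist": -0.08},
    {"fingers": 1,"linear": [0.022,-0.008,0.003],"twist": -0.08},
    {"fingers": 1,"linear": [0.023,-0.006,0.003],"twist": -0.08},
    {"fingers": 1,"linear": [0.023,-0.004,0.003],"twist": -0.08},
    {"fingers": 1,"linear": [0.023,-0.002,0.003],"twist": -0.08}
  ]
}}

```text
clock: 0.93
eef_pos: [346.7, -366.0, 172.3]
tool_rot: [-3.141, -0.0, 1.237]
force: [0.7, 0.1, 0.9]
width: 85.5
gripper_force: 0.0
```

Emit:
{"name": "drive_tool", "arguments": {
  "motion": [
    {"fingers": 1,"linear": [0.024,-0.001,0.003],"twist": -0.08},
    {"fingers": 1,"linear": [0.023,0.001,0.003],"twist": -0.08},
    {"fingers": 1,"linear": [0.023,0.003,0.003],"twist": -0.08},
    {"fingers": 1,"linear": [0.023,0.005,0.003],"twist": -0.08},
    {"fingers": 1,"linear": [0.023,0.007,0.002],"twist": -0.07}
  ]
}}

```text
clock: 1.35
eef_pos: [382.0, -253.9, 158.2]
tool_rot: [-3.141, -0.0, 1.626]
force: [-0.4, 1.0, -0.3]
width: 85.3
gripper_force: 0.0
```

Emit:
{"name": "drive_tool", "arguments": {
  "motion": [
    {"fingers": 1,"linear": [0.022,0.009,0.003],"twist": -0.08},
    {"fingers": 1,"linear": [0.021,0.01,0.002],"twist": -0.07},
    {"fingers": 1,"linear": [0.02,0.012,0.003],"twist": -0.08},
    {"fingers": 1,"linear": [0,0,0],"twist": 0},
    {"fingers": 1,"linear": [0,0,0],"twist": 0}
  ]
}}

```text
clock: 1.77
eef_pos: [405.0, -187.3, 150.4]
tool_rot: [-3.141, -0.001, 1.855]
force: [-0.0, 0.0, -0.7]
width: 85.6
gripper_force: 0.0
```

```bash
python3 -c "
from plan import *
plan((404.6,-187.5,70,1.848),(404.6,-187.5,12,1.848))"
```

```text
at 1.77 [ 405.  -187.3  150.4] [-3.141e+00 -1.000e-03  1.855e+00] w 85.6 F [-0.   0.  -0.7] g 0.0 j7 0.38
-> (404.6, -187.5, 70, 1.848) 3
[-0.0, -0.0, 0.027] 0.0
[-0.0, -0.0, 0.027] 0.0
[-0.0, -0.0, 0.026] 0.01
-> (404.6, -187.5, 12, 1.848) 2
[-0.0, -0.0, 0.029] -0.0
[-0.0, -0.0, 0.029] -0.0
```

Emit:
{"name": "drive_tool", "arguments": {
  "motion": [
    {"fingers": 1,"linear": [0,0,0.027],"twist": 0},
    {"fingers": 1,"linear": [0,0,0.027],"twist": 0},
    {"fingers": 1,"linear": [0,0,0.027],"twist": 0},
    {"fingers": 1,"linear": [0,0,0.027],"twist": 0},
    {"fingers": 1,"linear": [0,0,0.02],"twist": 0}
  ]
}}

```text
clock: 2.18
eef_pos: [403.7, -189.8, 20.8]
tool_rot: [-3.14, 0.0, 1.85]
force: [-1.3, 0.1, -0.4]
width: 85.4
gripper_force: 0.0
```

Emit:
{"name": "drive_tool", "arguments": {
  "motion": [
    {"fingers": 1,"linear": [0,0,0.01],"twist": 0},
    {"fingers": 1,"linear": [0,0,0],"twist": 0},
    {"fingers": 0,"linear": [0,0,0],"twist": 0},
    {"fingers": 0,"linear": [0,0,0],"twist": 0},
    {"fingers": 0,"linear": [0,0,0],"twist": 0}
  ]
}}

```text
clock: 2.6
eef_pos: [405.5, -189.2, 13.5]
tool_rot: [3.14, 0.001, 1.852]
force: [0.4, 0.2, 0.1]
width: 51.5
gripper_force: 0.0
```

Emit:
{"name": "drive_tool", "arguments": {
  "motion": [
    {"fingers": 0,"linear": [0,0,0],"twist": 0},
    {"fingers": 0,"linear": [0,0,0],"twist": 0},
    {"fingers": 0,"linear": [0,0,0],"twist": 0},
    {"fingers": 0,"linear": [0,0,0],"twist": 0},
    {"fingers": 0,"linear": [0,0,0],"twist": 0}
  ]
}}

```text
clock: 3.02
eef_pos: [405.0, -188.5, 12.8]
tool_rot: [3.141, 0.0, 1.853]
force: [-0.5, -0.3, -0.1]
width: -0.4
gripper_force: 0.0
```

```bash
python3 -c "
from plan import *
plan((404.6,-187.5,172,1.848),(600.5,94.7,172,1.23))"
```

```text
at 3.02 [ 405.  -188.5   12.8] [3.141 0.    1.853] w -0.4 F [-0.5 -0.3 -0.1] g 0.0 j7 0.21
-> (404.6, -187.5, 172, 1.848) 5
[0.0, -0.0, -0.032] 0.0
[0.0, -0.0, -0.032] 0.0
[0.0, -0.0, -0.032] 0.0
[0.001, -0.0, -0.032] 0.0
[0.0, -0.0, -0.031] 0.0
-> (600.5, 94.7, 172, 1.23) 11
[0.02, 0.024, -0.0] 0.06
[0.021, 0.023, -0.0] 0.06
[0.022, 0.022, -0.0] 0.06
[0.024, 0.02, -0.0] 0.06
[0.025, 0.019, -0.0] 0.05
[0.026, 0.018, -0.0] 0.06
[0.027, 0.016, -0.0] 0.05
[0.027, 0.015, -0.0] 0.06
[0.028, 0.013, -0.0] 0.05
[0.029, 0.011, -0.0] 0.06
[0.03, 0.01, -0.0] 0.05
```

The fingers shut on nothing, so I'll look.

```bash
python3 - <<'E'
from cell import cams
import cv2,numpy as np
a=cams.get_image("side")["color"][180:380,170:370];b=cams.get_image("top")["color"][150:350,240:440]
cv2.imwrite("pics/m1.png",cv2.convertScaleAbs(cv2.resize(np.hstack([a,b]),None,fx=2,fy=2,interpolation=2),alpha=1.4))
E
```

```text
(no output)
```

View pics/m1.png

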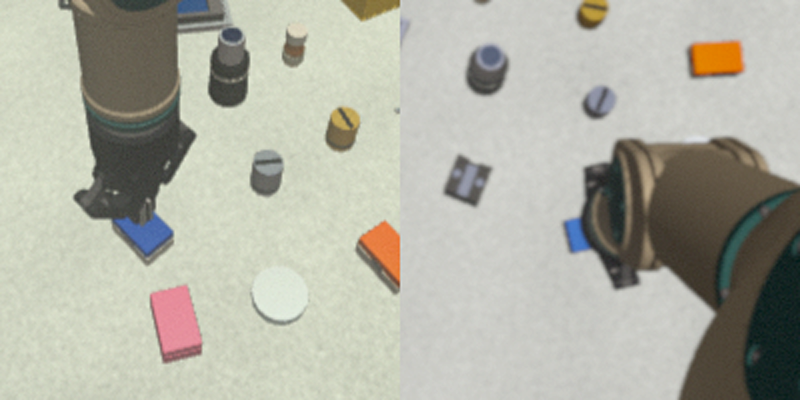

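Side crop: the blue box still sits at about (143,235), apparently unmoved, with the gripper above or behind it. I'll project the reported TCP into this view.

```bash
python3 - <<'E'
from h import *
from cell import cams,monitor
s=monitor.read_state();p=np.array(s["eef_pos"]);print(p)
im=cams.get_image("side")["color"]
R=cv2.Rodrigues(np.zeros(3))[0]
x0,y0,f=200,230,8
v=cv2.convertScaleAbs(cv2.resize(im[y0:y0+75,x0:x0+90],None,fx=f,fy=f,interpolation=2),alpha=1.6,beta=10)
c,sn=np.cos(.277),np.sin(.277)
def dr(P,col,cl=True):
    q=((proj("side",np.array(P))-[x0,y0]+.5)*f).astype(int)
    cv2.polylines(v,[q.reshape(-1,1,2)],cl,col,1)
for z,col in((28,(0,255,255)),(0,(0,255,0))):
    dr([[404.6+c*a-sn*b,-187.5+sn*a+c*b,z] for a,b in((18,28),(-18,28),(-18,-28),(18,-28))],col)
dr([p,p+[0,0,40]],(0,0,255),False)
cv2.imwrite("pics/m2.png",v)
E
```

```text
[ 404.92185781 -188.43252445   12.66586057]
```

View pics/m2.png

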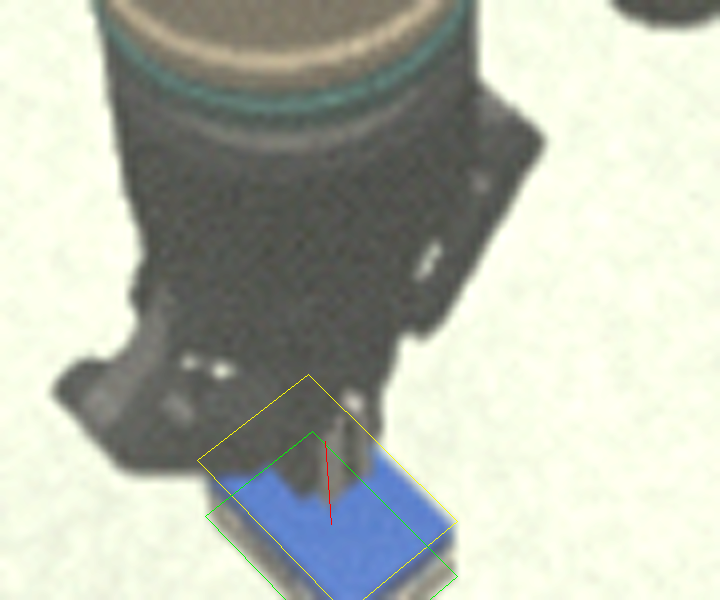

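Side view: the shut tips are at (325,500), resting just above the lid. That is about 12 px·mm higher than the reported TCP (red line end at (331,524)), so the true tip height is above the reading. I'll calibrate by touching the bare bench with shut fingers.

```bash
python3 -c "
from plan import *
plan((404.6,-187.5,60,1.848),(470,-125,60,1.848),(470,-125,12,1.848))"
```

```text
at 3.17 [ 404.9 -188.4   12.6] [-3.142  0.     1.853] w 0.0 F [ 0.2 -0.1  0.5] g 0.0 j7 0.21
-> (404.6, -187.5, 60, 1.848) 2
[0.0, -0.0, -0.024] 0.0
[0.001, -0.0, -0.023] 0.0
-> (470, -125, 60, 1.848) 3
[0.014, 0.027, -0.0] 0.0
[0.014, 0.027, -0.0] 0.0
[0.014, 0.026, -0.0] 0.0
-> (470, -125, 12, 1.848) 2
[-0.0, 0.0, 0.024] 0.0
[-0.0, 0.0, 0.024] 0.0
```

Emit:
{"name": "drive_tool", "arguments": {
  "motion": [
    {"fingers": 0,"linear": [0,0,-0.024],"twist": 0},
    {"fingers": 0,"linear": [0,0,-0.024],"twist": 0},
    {"fingers": 0,"linear": [0.014,0.027,0],"twist": 0},
    {"fingers": 0,"linear": [0.014,0.027,0],"twist": 0},
    {"fingers": 0,"linear": [0.014,0.027,0],"twist": 0}
  ]
}}

```text
clock: 3.58
eef_pos: [471.9, -125.6, 61.2]
tool_rot: [3.141, 0.001, 1.85]
force: [0.2, -0.1, -0.4]
width: 0.2
gripper_force: 0.0
```

Emit:
{"name": "drive_tool", "arguments": {
  "motion": [
    {"fingers": 0,"linear": [0,0,0.02],"twist": 0},
    {"fingers": 0,"linear": [0,0,0.02],"twist": 0},
    {"fingers": 0,"linear": [0,0,0.006],"twist": 0},
    {"fingers": 0,"linear": [0,0,0],"twist": 0},
    {"fingers": 0,"linear": [0,0,0],"twist": 0}
  ]
}}

```text
clock: 4.0
eef_pos: [470.6, -125.7, 14.6]
tool_rot: [-3.141, -0.0, 1.852]
force: [0.3, 0.6, 0.5]
width: 0.1
gripper_force: 0.0
```

```bash
python3 - <<'E'
from h import *
from cell import cams,monitor
s=monitor.read_state();p=np.array(s["eef_pos"]);print(p,s["force"],s["qpos"].round(4).tolist())
im=cams.get_image("side")["color"]
q=proj("side",p)[0];x0,y0=(q-[45,40]).astype(int);f=8
v=cv2.convertScaleAbs(cv2.resize(im[y0:y0+70,x0:x0+90],None,fx=f,fy=f,interpolation=2),alpha=1.6,beta=10)
for z in(0,10,20,30):
    a=((proj("side",[p[0],p[1],z])[0]-[x0,y0]+.5)*f).astype(int);cv2.circle(v,tuple(a),2,(0,0,255),-1);cv2.putText(v,str(z),(a[0]+60,a[1]),0,.4,(0,0,255),1)
print(x0,y0);cv2.imwrite("pics/m3.png",v)
E
```

```text
[ 470.59333211 -125.70149583   14.63072457] [0.28460489 0.5787477  0.53485464] [0.3387, 0.7252, -0.2007, 2.1039, 0.3978, 0.3488, 0.0931]
211 218
```

View pics/m3.png

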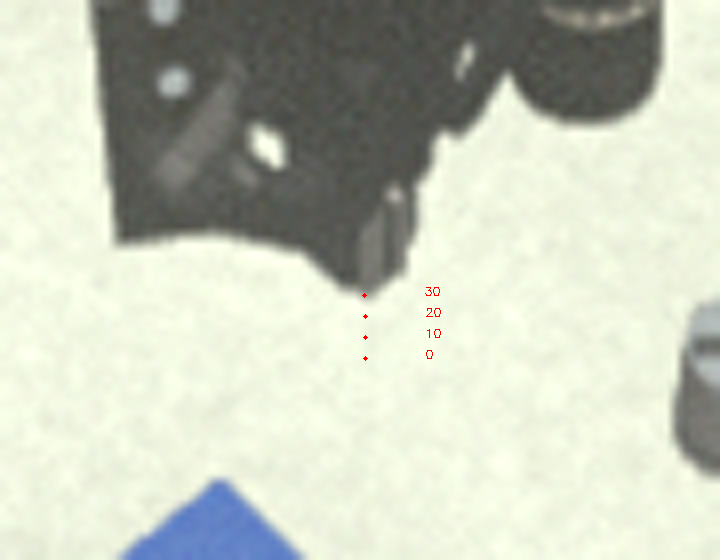

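The tips appear at about z=30 although 14.6 is reported. I'll lower gently to touch.

Emit:
{"name": "drive_tool", "arguments": {
  "motion": [
    {"fingers": 0,"linear": [0,0,0.005],"twist": 0},
    {"fingers": 0,"linear": [0,0,0.005],"twist": 0},
    {"fingers": 0,"linear": [0,0,0.003],"twist": 0},
    {"fingers": 0,"linear": [0,0,0],"twist": 0},
    {"fingers": 0,"linear": [0,0,0],"twist": 0}
  ]
}}

```text
clock: 4.47
eef_pos: [470.9, -125.6, 1.5]
tool_rot: [-3.141, -0.0, 1.853]
force: [-0.4, -1.0, 0.1]
width: -0.0
gripper_force: 0.0
```

Emit:
{"name": "drive_tool", "arguments": {
  "motion": [
    {"fingers": 0,"linear": [0,0,0.003],"twist": 0},
    {"fingers": 0,"linear": [0,0,0],"twist": 0},
    {"fingers": 0,"linear": [0,0,0.002],"twist": 0},
    {"fingers": 0,"linear": [0,0,0],"twist": 0},
    {"fingers": 0,"linear": [0,0,0],"twist": 0}
  ]
}}

```text
clock: 4.88
eef_pos: [471.0, -125.5, -3.5]
tool_rot: [-3.141, -0.0, 1.853]
force: [0.2, -0.1, -0.2]
width: -0.3
gripper_force: 0.0
```

Emit:
{"name": "drive_tool", "arguments": {
  "motion": [
    {"fingers": 0,"linear": [0,0,0.002],"twist": 0},
    {"fingers": 0,"linear": [0,0,0],"twist": 0},
    {"fingers": 0,"linear": [0,0,0.002],"twist": 0},
    {"fingers": 0,"linear": [0,0,0],"twist": 0},
    {"fingers": 0,"linear": [0,0,0],"twist": 0}
  ]
}}

```text
clock: 5.3
eef_pos: [471.0, -125.6, -7.5]
tool_rot: [-3.141, -0.0, 1.853]
force: [-0.1, 0.2, -0.1]
width: 0.1
gripper_force: 0.0
```

No contact at −7.5, so the reported height is biased. I'll keep going in small steps.

Emit:
{"name": "drive_tool", "arguments": {
  "motion": [
    {"fingers": 0,"linear": [0,0,0.002],"twist": 0},
    {"fingers": 0,"linear": [0,0,0],"twist": 0},
    {"fingers": 0,"linear": [0,0,0.002],"twist": 0},
    {"fingers": 0,"linear": [0,0,0],"twist": 0},
    {"fingers": 0,"linear": [0,0,0],"twist": 0}
  ]
}}

```text
clock: 5.72
eef_pos: [471.0, -125.5, -11.5]
tool_rot: [-3.141, -0.0, 1.853]
force: [-0.2, 1.9, 0.2]
width: 0.0
gripper_force: 0.0
```

Emit:
{"name": "drive_tool", "arguments": {
  "motion": [
    {"fingers": 0,"linear": [0,0,0.002],"twist": 0},
    {"fingers": 0,"linear": [0,0,0],"twist": 0},
    {"fingers": 0,"linear": [0,0,0],"twist": 0}
  ]
}}

```text
clock: 5.97
eef_pos: [471.0, -125.5, -13.5]
tool_rot: [-3.141, -0.0, 1.853]
force: [0.0, 0.4, 0.5]
width: -0.0
gripper_force: 0.0
```

```bash
python3 - <<'E'
from h import *
from cell import cams,monitor
s=monitor.read_state();p=np.array(s["eef_pos"]);print(p,s["force"])
im=cams.get_image("side")["color"]
x0,y0=211,218;f=8
v=cv2.convertScaleAbs(cv2.resize(im[y0:y0+70,x0:x0+90],None,fx=f,fy=f,interpolation=2),alpha=1.6,beta=10)
for z in(0,10,20,30):
    a=((proj("side",[p[0],p[1],z])[0]-[x0,y0]+.5)*f).astype(int);cv2.circle(v,tuple(a),2,(0,0,255),-1);cv2.putText(v,str(z),(a[0]+60,a[1]),0,.4,(0,0,255),1)
cv2.imwrite("pics/m4.png",v)
E
```

```text
[ 470.9503668  -125.54090664  -13.48439553] [0.00760703 0.38552149 0.49654615]
```

View pics/m4.png

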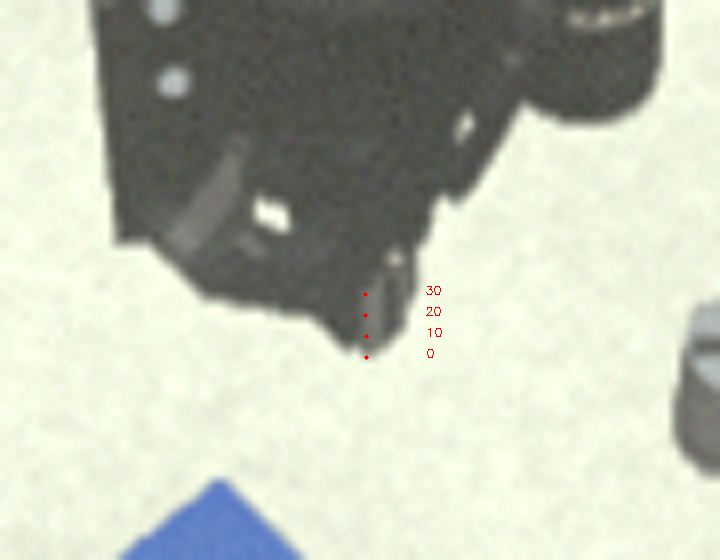

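Emit:
{"name": "drive_tool", "arguments": {
  "motion": [
    {"fingers": 0,"linear": [0,0,0.002],"twist": 0},
    {"fingers": 0,"linear": [0,0,0],"twist": 0},
    {"fingers": 0,"linear": [0,0,0],"twist": 0}
  ]
}}

```text
clock: 6.27
eef_pos: [471.0, -125.5, -15.5]
tool_rot: [-3.141, -0.0, 1.853]
force: [-0.1, -0.6, 0.3]
width: 0.1
gripper_force: 0.0
```

Emit:
{"name": "drive_tool", "arguments": {
  "motion": [
    {"fingers": 0,"linear": [0,0,0.002],"twist": 0},
    {"fingers": 0,"linear": [0,0,0],"twist": 0},
    {"fingers": 0,"linear": [0,0,0],"twist": 0}
  ]
}}

```text
clock: 6.52
eef_pos: [471.0, -125.5, -17.5]
tool_rot: [-3.141, -0.0, 1.853]
force: [-0.7, 0.3, 0.0]
width: -0.2
gripper_force: 0.0
```

Emit:
{"name": "drive_tool", "arguments": {
  "motion": [
    {"fingers": 0,"linear": [0,0,0.002],"twist": 0},
    {"fingers": 0,"linear": [0,0,0],"twist": 0},
    {"fingers": 0,"linear": [0,0,0],"twist": 0}
  ]
}}

```text
clock: 6.77
eef_pos: [471.0, -125.5, -19.5]
tool_rot: [-3.141, -0.0, 1.853]
force: [0.4, -0.9, 1.0]
width: 0.2
gripper_force: 0.0
```

```bash
python3 -c "
from cell import monitor;s=monitor.read_state();print(s['force'],s['eef_pos'],s['torque'])"
```

```text
[ 0.44432852 -0.94146927  1.00815284] [ 470.98004303 -125.53541612  -19.49157917] [0.00895232 0.00719463 0.00761771]
```

Emit:
{"name": "drive_tool", "arguments": {
  "motion": [
    {"fingers": 0,"linear": [0,0,0.001],"twist": 0},
    {"fingers": 0,"linear": [0,0,0],"twist": 0},
    {"fingers": 0,"linear": [0,0,0],"twist": 0}
  ]
}}

```text
clock: 7.02
eef_pos: [471.0, -125.6, -20.4]
tool_rot: [-3.142, -0.0, 1.853]
force: [0.6, 0.4, -0.2]
width: -0.1
gripper_force: 0.0
```

Emit:
{"name": "drive_tool", "arguments": {
  "motion": [
    {"fingers": 0,"linear": [0,0,0.001],"twist": 0},
    {"fingers": 0,"linear": [0,0,0],"twist": 0},
    {"fingers": 0,"linear": [0,0,0],"twist": 0}
  ]
}}

```text
clock: 7.27
eef_pos: [471.0, -125.6, -21.4]
tool_rot: [-3.141, -0.0, 1.853]
force: [-0.6, 0.2, -0.5]
width: 0.2
gripper_force: 0.0
```

Emit:
{"name": "drive_tool", "arguments": {
  "motion": [
    {"fingers": 0,"linear": [0,0,0.001],"twist": 0},
    {"fingers": 0,"linear": [0,0,0],"twist": 0},
    {"fingers": 0,"linear": [0,0,0],"twist": 0}
  ]
}}

```text
clock: 7.52
eef_pos: [471.0, -125.6, -22.4]
tool_rot: [-3.142, -0.0, 1.853]
force: [0.1, 0.3, 0.1]
width: -0.1
gripper_force: 0.0
```

Emit:
{"name": "drive_tool", "arguments": {
  "motion": [
    {"fingers": 0,"linear": [0,0,0.001],"twist": 0},
    {"fingers": 0,"linear": [0,0,0],"twist": 0},
    {"fingers": 0,"linear": [0,0,0],"twist": 0}
  ]
}}

```text
clock: 7.77
eef_pos: [471.0, -125.6, -23.4]
tool_rot: [-3.142, -0.0, 1.853]
force: [-0.5, 0.4, -0.1]
width: 0.2
gripper_force: 0.0
```

Emit:
{"name": "drive_tool", "arguments": {
  "motion": [
    {"fingers": 0,"linear": [0,0,0.001],"twist": 0},
    {"fingers": 0,"linear": [0,0,0],"twist": 0},
    {"fingers": 0,"linear": [0,0,0],"twist": 0}
  ]
}}

```text
clock: 8.02
eef_pos: [471.0, -125.6, -24.4]
tool_rot: [-3.142, -0.0, 1.853]
force: [-0.1, 0.4, -0.0]
width: 0.0
gripper_force: 0.0
```

Emit:
{"name": "drive_tool", "arguments": {
  "motion": [
    {"fingers": 0,"linear": [0,0,0.001],"twist": 0},
    {"fingers": 0,"linear": [0,0,0],"twist": 0},
    {"fingers": 0,"linear": [0,0,0],"twist": 0}
  ]
}}

```text
clock: 8.27
eef_pos: [471.0, -125.6, -25.4]
tool_rot: [-3.142, -0.0, 1.853]
force: [1.0, 0.1, -0.1]
width: 0.0
gripper_force: 0.0
```

```bash
python3 - <<'E'
from h import *
from cell import cams,monitor
s=monitor.read_state();p=np.array(s["eef_pos"]);print(p)
im=cams.get_image("side")["color"];g=im.max(2)
for c in range(250,268,2): 
    col=g[230:285,c];print(c,230+np.where(col<85)[0].max(),end="; ")
for z in(0,5,10): print(z,proj("side",[p[0],p[1],z]).round(1),proj("side",[p[0]+3,p[1]-10.5,z]).round(1))
E
```

```text
[ 470.99381483 -125.55526397  -25.43503132]
250 260; 252 262; 254 263; 256 264; 258 263; 260 262; 262 257; 264 249; 266 245; 0 [[256.3 262.2]] [[259.7 265.3]]
5 [[256.3 260.9]] [[259.7 264. ]]
10 [[256.3 259.6]] [[259.7 262.7]]
```

Emit:
{"name": "drive_tool", "arguments": {
  "motion": [
    {"fingers": 0,"linear": [0,0,0.001],"twist": 0},
    {"fingers": 0,"linear": [0,0,0],"twist": 0},
    {"fingers": 0,"linear": [0,0,0],"twist": 0}
  ]
}}

```text
clock: 8.57
eef_pos: [471.0, -125.5, -26.4]
tool_rot: [-3.142, -0.0, 1.853]
force: [-0.2, -1.3, 0.1]
width: 0.2
gripper_force: 0.0
```

Emit:
{"name": "drive_tool", "arguments": {
  "motion": [
    {"fingers": 0,"linear": [0,0,0.001],"twist": 0},
    {"fingers": 0,"linear": [0,0,0],"twist": 0},
    {"fingers": 0,"linear": [0,0,0],"twist": 0}
  ]
}}

```text
clock: 8.82
eef_pos: [471.0, -125.6, -27.4]
tool_rot: [-3.142, -0.0, 1.853]
force: [-0.5, 0.2, -0.3]
width: 0.1
gripper_force: 0.0
```

Emit:
{"name": "drive_tool", "arguments": {
  "motion": [
    {"fingers": 0,"linear": [0,0,0.001],"twist": 0},
    {"fingers": 0,"linear": [0,0,0],"twist": 0},
    {"fingers": 0,"linear": [0,0,0],"twist": 0}
  ]
}}

```text
clock: 9.07
eef_pos: [471.0, -125.6, -28.4]
tool_rot: [-3.142, -0.0, 1.853]
force: [-0.8, -0.5, 0.1]
width: -0.0
gripper_force: 0.0
```

Emit:
{"name": "drive_tool", "arguments": {
  "motion": [
    {"fingers": 0,"linear": [0,0,0.001],"twist": 0},
    {"fingers": 0,"linear": [0,0,0],"twist": 0},
    {"fingers": 0,"linear": [0,0,0],"twist": 0}
  ]
}}

```text
clock: 9.32
eef_pos: [471.1, -125.6, -28.6]
tool_rot: [3.141, 0.001, 1.853]
force: [-0.2, 0.2, 8.9]
width: -0.5
gripper_force: 4.6
```

Contact: the bench reads −28.6, so true z = reported + 28.5, and the tip's image position agrees in xy. I'll correct the heights and go back for the box.

```bash
sed -i 's/p=np.array(s\["eef_pos"\])/p=np.array(s["eef_pos"])+[0,0,28.5]/' plan.py; python3 -c "
from plan import *
plan((470,-125,90,1.848),(404.6,-187.5,90,1.848),(404.6,-187.5,12,1.848))"
```

```text
at 9.32 [ 4.711e+02 -1.256e+02 -1.000e-01] [3.141e+00 1.000e-03 1.853e+00] w -0.5 F [-0.2  0.2  8.9] g 4.6 j7 0.01
-> (470, -125, 90, 1.848) 3
[0.0, -0.0, -0.03] 0.0
[0.0, -0.0, -0.03] 0.0
[0.001, -0.001, -0.03] 0.0
-> (404.6, -187.5, 90, 1.848) 3
[-0.014, -0.027, -0.0] 0.0
[-0.014, -0.027, -0.0] 0.0
[-0.014, -0.026, -0.0] 0.0
-> (404.6, -187.5, 12, 1.848) 3
[0.0, -0.0, 0.026] 0.0
[0.0, -0.0, 0.026] 0.0
[0.0, -0.0, 0.026] 0.0
```

Emit:
{"name": "drive_tool", "arguments": {
  "motion": [
    {"fingers": 0,"linear": [0,0,-0.03],"twist": 0},
    {"fingers": 1,"linear": [0,0,-0.03],"twist": 0},
    {"fingers": 1,"linear": [0,0,-0.03],"twist": 0},
    {"fingers": 1,"linear": [-0.014,-0.027,0],"twist": 0},
    {"fingers": 1,"linear": [-0.014,-0.027,0],"twist": 0}
  ]
}}

```text
clock: 9.73
eef_pos: [429.5, -167.3, 62.5]
tool_rot: [3.136, 0.003, 1.856]
force: [-0.6, -1.5, -0.7]
width: 48.2
gripper_force: 0.0
```

Emit:
{"name": "drive_tool", "arguments": {
  "motion": [
    {"fingers": 1,"linear": [-0.014,-0.027,0],"twist": 0},
    {"fingers": 1,"linear": [0,0,0],"twist": 0},
    {"fingers": 1,"linear": [0,0,0],"twist": 0},
    {"fingers": 1,"linear": [0,0,0],"twist": 0},
    {"fingers": 1,"linear": [0,0,0],"twist": 0}
  ]
}}

```text
clock: 10.15
eef_pos: [406.2, -187.7, 60.7]
tool_rot: [3.14, 0.0, 1.854]
force: [0.5, 0.3, 0.5]
width: 85.7
gripper_force: 0.0
```

```bash
python3 -c "
from plan import *
plan((404.6,-187.5,12,1.848))"
```

```text
at 10.15 [ 406.2 -187.7   89.2] [3.14  0.    1.854] w 85.7 F [0.5 0.3 0.5] g 0.0 j7 0.2
-> (404.6, -187.5, 12, 1.848) 3
[0.0, -0.0, 0.026] 0.0
[0.0, -0.001, 0.026] 0.0
[0.001, -0.0, 0.025] 0.01
```

Emit:
{"name": "drive_tool", "arguments": {
  "motion": [
    {"fingers": 1,"linear": [0,-0.001,0.026],"twist": 0},
    {"fingers": 1,"linear": [0,0,0.026],"twist": 0},
    {"fingers": 1,"linear": [0,0,0.025],"twist": 0},
    {"fingers": 1,"linear": [0,0,0],"twist": 0},
    {"fingers": 1,"linear": [0,0,0],"twist": 0}
  ]
}}

```text
clock: 10.57
eef_pos: [403.6, -188.3, -8.7]
tool_rot: [-3.139, -0.0, 1.855]
force: [1.0, 0.0, 0.2]
width: 85.2
gripper_force: 0.0
```

Emit:
{"name": "drive_tool", "arguments": {
  "motion": [
    {"fingers": 0,"linear": [0,0,0],"twist": 0},
    {"fingers": 0,"linear": [0,0,0],"twist": 0},
    {"fingers": 0,"linear": [0,0,0],"twist": 0},
    {"fingers": 0,"linear": [0,0,0],"twist": 0},
    {"fingers": 0,"linear": [0,0,0],"twist": 0}
  ]
}}

```text
clock: 10.98
eef_pos: [404.2, -189.9, -7.0]
tool_rot: [-3.141, 0.003, 1.853]
force: [-0.6, 1.4, 9.3]
width: 33.5
gripper_force: 58.9
```

Emit:
{"name": "drive_tool", "arguments": {
  "motion": [
    {"fingers": 0,"linear": [0,0,0],"twist": 0},
    {"fingers": 0,"linear": [0,0,0],"twist": 0},
    {"fingers": 0,"linear": [0,0,0],"twist": 0}
  ]
}}

```text
clock: 11.23
eef_pos: [404.2, -189.9, -7.0]
tool_rot: [-3.141, 0.003, 1.853]
force: [-1.2, 0.9, 9.8]
width: 33.8
gripper_force: 58.9
```

```bash
python3 -c "
from plan import *
plan((404.6,-187.5,150,1.848),(600.5,94.7,150,1.23))"
```

```text
at 11.23 [ 404.2 -189.9   21.5] [-3.141e+00  3.000e-03  1.853e+00] w 33.8 F [-1.2  0.9  9.8] g 58.9 j7 -0.05
-> (404.6, -187.5, 150, 1.848) 5
[0.0, 0.0, -0.026] 0.0
[0.001, 0.0, -0.026] 0.0
[0.0, 0.0, -0.025] 0.0
[0.001, 0.001, -0.026] 0.0
[0.0, 0.0, -0.025] 0.0
-> (600.5, 94.7, 150, 1.23) 11
[0.02, 0.024, -0.0] 0.06
[0.021, 0.023, -0.0] 0.06
[0.022, 0.022, -0.0] 0.06
[0.024, 0.02, -0.0] 0.06
[0.025, 0.019, -0.0] 0.05
[0.026, 0.018, -0.0] 0.06
[0.027, 0.016, -0.0] 0.05
[0.027, 0.015, -0.0] 0.06
[0.028, 0.013, -0.0] 0.05
[0.029, 0.011, -0.0] 0.06
[0.03, 0.01, -0.0] 0.05
```

```bash
python3 -c "
from cell import monitor
s=monitor.read_state();print(s['qpos'].round(3),s['tau'].round(1),s['torque'])"
```

```text
[ 0.529  0.75  -0.227  2.219  0.711  0.241 -0.053] [  0.1 -42.7  -1.6  -4.2   0.1  -0.2   0. ] [ 0.17581707  0.16361188 -0.01365654]
```

Joint 6 is at its limit, so the grip sits at 21.5 mm, on the lid, at 59 N. That is enough for 60 g; I'll lift gently and check.

Emit:
{"name": "drive_tool", "arguments": {
  "motion": [
    {"fingers": 0,"linear": [0,0,-0.01],"twist": 0},
    {"fingers": 0,"linear": [0,0,-0.02],"twist": 0},
    {"fingers": 0,"linear": [0,0,-0.025],"twist": 0},
    {"fingers": 0,"linear": [0,0,-0.025],"twist": 0},
    {"fingers": 0,"linear": [0,0,-0.025],"twist": 0}
  ]
}}

```text
clock: 11.65
eef_pos: [403.2, -189.2, 98.2]
tool_rot: [-3.139, 0.001, 1.853]
force: [0.2, -1.0, 0.2]
width: 33.6
gripper_force: 60.3
```

Emit:
{"name": "drive_tool", "arguments": {
  "motion": [
    {"fingers": 0,"linear": [0,0,-0.025],"twist": 0},
    {"fingers": 0,"linear": [0,0,-0.02],"twist": 0},
    {"fingers": 0,"linear": [0,0,0],"twist": 0}
  ]
}}

```text
clock: 11.9
eef_pos: [405.9, -190.0, 145.4]
tool_rot: [3.139, 0.006, 1.852]
force: [0.4, 0.1, -0.7]
width: 33.8
gripper_force: 60.4
```

```bash
python3 - <<'E'
from plan import *
plan((600.5,94.7,150,1.23))
from cell import cams
import cv2
a=cams.get_image("side")["color"][180:330,160:340]
cv2.imwrite("pics/m5.png",cv2.convertScaleAbs(cv2.resize(a,None,fx=4,fy=4,interpolation=2),alpha=1.5))
E
```

```text
at 11.9 [ 405.9 -190.   173.9] [3.139 0.006 1.852] w 33.8 F [ 0.4  0.1 -0.7] g 60.4 j7 0.19
-> (600.5, 94.7, 150, 1.23) 11
[0.02, 0.024, 0.002] 0.06
[0.021, 0.023, 0.002] 0.06
[0.023, 0.022, 0.002] 0.06
[0.024, 0.02, 0.002] 0.06
[0.025, 0.019, 0.002] 0.05
[0.026, 0.017, 0.002] 0.06
[0.027, 0.016, 0.002] 0.05
[0.028, 0.014, 0.002] 0.06
[0.029, 0.013, 0.003] 0.05
[0.029, 0.012, 0.002] 0.06
[0.03, 0.009, 0.003] 0.05
```

View pics/m5.png

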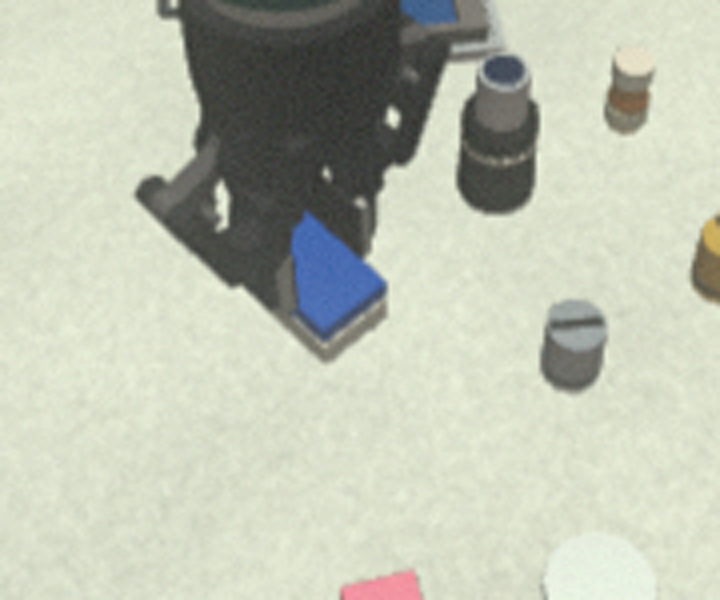

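The box is held level between the fingers, lid at about (330,280) in the crop. On to the blue pocket.

Emit:
{"name": "drive_tool", "arguments": {
  "motion": [
    {"fingers": 0,"linear": [0.02,0.024,0.002],"twist": 0.06},
    {"fingers": 0,"linear": [0.021,0.023,0.002],"twist": 0.06},
    {"fingers": 0,"linear": [0.023,0.022,0.002],"twist": 0.06},
    {"fingers": 0,"linear": [0.024,0.02,0.002],"twist": 0.06},
    {"fingers": 0,"linear": [0.025,0.019,0.002],"twist": 0.05}
  ]
}}

```text
clock: 12.37
eef_pos: [492.0, -58.8, 130.2]
tool_rot: [-3.138, 0.002, 1.56]
force: [-0.4, -0.0, -0.9]
width: 33.8
gripper_force: 60.4
```

Emit:
{"name": "drive_tool", "arguments": {
  "motion": [
    {"fingers": 0,"linear": [0.026,0.017,0.002],"twist": 0.06},
    {"fingers": 0,"linear": [0.027,0.016,0.002],"twist": 0.05},
    {"fingers": 0,"linear": [0.028,0.014,0.002],"twist": 0.06},
    {"fingers": 0,"linear": [0.029,0.013,0.003],"twist": 0.05},
    {"fingers": 0,"linear": [0.029,0.012,0.002],"twist": 0.06}
  ]
}}

```text
clock: 12.78
eef_pos: [580.1, 70.9, 118.3]
tool_rot: [-3.138, 0.004, 1.281]
force: [0.7, -0.0, 0.6]
width: 33.8
gripper_force: 60.4
```

Emit:
{"name": "drive_tool", "arguments": {
  "motion": [
    {"fingers": 0,"linear": [0.03,0.009,0.003],"twist": 0.05},
    {"fingers": 0,"linear": [0,0,0],"twist": 0},
    {"fingers": 0,"linear": [0,0,0],"twist": 0},
    {"fingers": 0,"linear": [0,0,0],"twist": 0}
  ]
}}

```text
clock: 13.12
eef_pos: [596.5, 95.0, 115.5]
tool_rot: [-3.139, 0.005, 1.234]
force: [-0.1, 0.6, -1.0]
width: 33.6
gripper_force: 60.4
```

```bash
python3 -c "
from plan import *
plan((600.5,94.7,60,1.23),(600.5,94.7,34,1.23))"
```

```text
at 13.12 [596.5  95.  144. ] [-3.139  0.005  1.234] w 33.6 F [-0.1  0.6 -1. ] g 60.4 j7 -0.82
-> (600.5, 94.7, 60, 1.23) 3
[0.0, 0.001, 0.028] 0.0
[0.001, 0.001, 0.028] 0.0
[0.0, 0.002, 0.028] 0.0
-> (600.5, 94.7, 34, 1.23) 1
[0.0, -0.0, 0.026] 0.0
```

Emit:
{"name": "drive_tool", "arguments": {
  "motion": [
    {"fingers": 0,"linear": [-0.001,0.004,0.02],"twist": 0},
    {"fingers": 0,"linear": [-0.001,0,0.03],"twist": 0},
    {"fingers": 0,"linear": [0,0,0.03],"twist": 0},
    {"fingers": 0,"linear": [0,0,0.018],"twist": 0},
    {"fingers": 0,"linear": [0,0,0],"twist": 0}
  ]
}}

```text
clock: 13.53
eef_pos: [596.5, 89.2, 14.7]
tool_rot: [-3.133, 0.009, 1.231]
force: [-0.2, 0.3, -0.8]
width: 33.5
gripper_force: 60.3
```

Emit:
{"name": "drive_tool", "arguments": {
  "motion": [
    {"fingers": 0,"linear": [0,0,0],"twist": 0},
    {"fingers": 0,"linear": [0,0,0],"twist": 0}
  ]
}}

```text
clock: 13.7
eef_pos: [601.5, 91.7, 20.0]
tool_rot: [3.141, 0.002, 1.232]
force: [-0.1, 0.2, 0.0]
width: 33.7
gripper_force: 60.3
```

```bash
python3 -c "
from plan import *
plan((599.8,92.6,33.5,1.23))"
```

```text
at 13.7 [601.5  91.7  48.5] [3.141e+00 2.000e-03 1.232e+00] w 33.7 F [-0.1  0.2  0. ] g 60.3 j7 -0.86
-> (599.8, 92.6, 33.5, 1.23) 1
[0.0, -0.002, 0.015] 0.0
```

Emit:
{"name": "drive_tool", "arguments": {
  "motion": [
    {"fingers": 0,"linear": [0,-0.001,0.004],"twist": 0},
    {"fingers": 0,"linear": [0,-0.001,0.004],"twist": 0},
    {"fingers": 0,"linear": [0,0,0.004],"twist": 0},
    {"fingers": 0,"linear": [0,0,0.003],"twist": 0},
    {"fingers": 0,"linear": [0,0,0],"twist": 0}
  ]
}}

```text
clock: 14.12
eef_pos: [598.5, 93.0, 3.4]
tool_rot: [-3.14, 0.003, 1.233]
force: [0.2, 0.1, -0.4]
width: 33.7
gripper_force: 60.4
```

Emit:
{"name": "drive_tool", "arguments": {
  "motion": [
    {"fingers": 0,"linear": [0,0,0.001],"twist": 0},
    {"fingers": 0,"linear": [0,0,0],"twist": 0},
    {"fingers": 0,"linear": [0,0,0],"twist": 0}
  ]
}}

```text
clock: 14.37
eef_pos: [598.8, 93.1, 3.1]
tool_rot: [-3.141, 0.003, 1.233]
force: [-1.7, -0.3, 3.3]
width: 33.8
gripper_force: 60.7
```

Floor contact at 31.6 = 21.5 + 10, as expected. Release, rise, and plan for the chuck.

Emit:
{"name": "drive_tool", "arguments": {
  "motion": [
    {"fingers": 0.75,"linear": [0,0,0],"twist": 0},
    {"fingers": 0.75,"linear": [0,0,0],"twist": 0},
    {"fingers": 0.75,"linear": [0,0,0],"twist": 0},
    {"fingers": 0.75,"linear": [0,0,-0.01],"twist": 0},
    {"fingers": 0.75,"linear": [0,0,-0.025],"twist": 0}
  ]
}}

```text
clock: 14.78
eef_pos: [596.4, 92.6, 35.8]
tool_rot: [-3.135, 0.006, 1.233]
force: [-0.2, 0.2, -0.8]
width: 63.8
gripper_force: 0.0
```

Emit:
{"name": "drive_tool", "arguments": {
  "motion": [
    {"fingers": 0.75,"linear": [0,0,-0.03],"twist": 0},
    {"fingers": 0.75,"linear": [0,0,-0.03],"twist": 0},
    {"fingers": 0.75,"linear": [0,0,-0.03],"twist": 0},
    {"fingers": 0.75,"linear": [0,0,0],"twist": 0},
    {"fingers": 0.75,"linear": [0,0,0],"twist": 0}
  ]
}}

```text
clock: 15.2
eef_pos: [600.7, 93.7, 130.5]
tool_rot: [3.138, 0.0, 1.233]
force: [-1.2, -0.4, -0.9]
width: 64.3
gripper_force: 0.0
```

```bash
python3 -c "
from plan import *
plan((548,-191.4,150,1.23),step=36)"
```

```text
at 15.2 [600.7  93.7 159. ] [3.138 0.    1.233] w 64.3 F [-1.2 -0.4 -0.9] g 0.0 j7 -0.81
-> (548, -191.4, 150, 1.23) 9
[-0.032, 0.005, 0.001] 0.0
[-0.032, 0.005, 0.001] 0.0
[-0.032, 0.005, 0.001] 0.0
[-0.032, 0.005, 0.001] 0.0
[-0.032, 0.005, 0.001] 0.0
[-0.032, 0.005, 0.001] 0.0
[-0.031, 0.005, 0.001] 0.0
[-0.032, 0.005, 0.001] 0.0
[-0.031, 0.005, 0.001] 0.0
```

Emit:
{"name": "drive_tool", "arguments": {
  "motion": [
    {"fingers": 0.75,"linear": [-0.032,0.005,0.001],"twist": 0},
    {"fingers": 0.75,"linear": [-0.032,0.005,0.001],"twist": 0},
    {"fingers": 0.75,"linear": [-0.032,0.005,0.001],"twist": 0},
    {"fingers": 0.75,"linear": [-0.032,0.005,0.001],"twist": 0},
    {"fingers": 0.75,"linear": [-0.032,0.005,0.001],"twist": 0}
  ]
}}

```text
clock: 15.62
eef_pos: [568.1, -67.3, 122.1]
tool_rot: [-3.138, 0.003, 1.233]
force: [1.2, -1.0, 0.1]
width: 64.0
gripper_force: 0.0
```

Emit:
{"name": "drive_tool", "arguments": {
  "motion": [
    {"fingers": 0.75,"linear": [-0.032,0.005,0.001],"twist": 0},
    {"fingers": 0.75,"linear": [-0.031,0.005,0.001],"twist": 0},
    {"fingers": 0.75,"linear": [-0.032,0.005,0.001],"twist": 0},
    {"fingers": 0.75,"linear": [-0.031,0.005,0.001],"twist": 0},
    {"fingers": 0.75,"linear": [0,0,0],"twist": 0}
  ]
}}

```text
clock: 16.03
eef_pos: [542.9, -200.5, 117.8]
tool_rot: [-3.138, 0.009, 1.222]
force: [-1.0, -0.8, -0.5]
width: 64.2
gripper_force: 0.0
```

Emit:
{"name": "drive_tool", "arguments": {
  "motion": [
    {"fingers": 0.75,"linear": [0,0,0],"twist": 0},
    {"fingers": 0.75,"linear": [0,0,0],"twist": 0},
    {"fingers": 0.75,"linear": [0,0,0],"twist": 0}
  ]
}}

```text
clock: 16.28
eef_pos: [546.7, -189.6, 119.2]
tool_rot: [-3.14, 0.002, 1.235]
force: [0.0, -0.0, 0.1]
width: 63.8
gripper_force: 0.0
```

```bash
python3 - <<'E'
from plan import *
plan((548,-191.4,60,1.23),(548,-191.4,17,1.23),step=25)
from cell import cams
import cv2,numpy as np
a=cams.get_image("side")["color"][140:320,180:360];b=cams.get_image("top")["color"][110:290,130:360]
cv2.imwrite("pics/m6.png",cv2.convertScaleAbs(cv2.resize(np.hstack([a,b]),None,fx=1.9,fy=1.9,interpolation=2),alpha=1.5))
E
```

```text
at 16.28 [ 546.7 -189.6  147.7] [-3.140e+00  2.000e-03  1.235e+00] w 63.8 F [ 0.  -0.   0.1] g 0.0 j7 -0.36
-> (548, -191.4, 60, 1.23) 4
[-0.0, 0.0, 0.022] 0.0
[-0.0, 0.001, 0.022] 0.0
[-0.001, 0.0, 0.022] 0.0
[-0.0, 0.001, 0.022] 0.0
-> (548, -191.4, 17, 1.23) 2
[-0.0, -0.0, 0.021] 0.0
[-0.0, -0.0, 0.022] 0.0
```

View pics/m6.png

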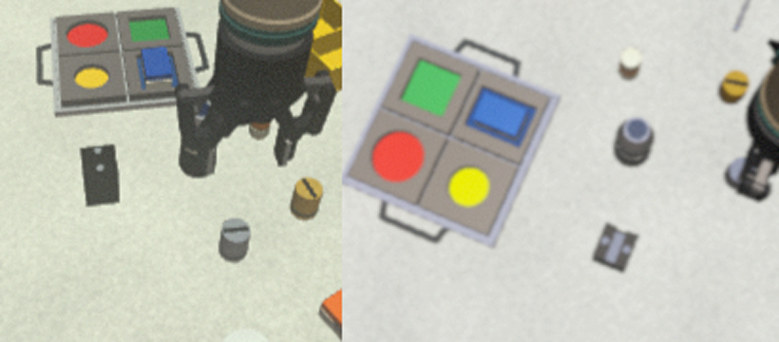

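The box sits squarely inside the blue pocket at (502,111) in the top crop. Now the chuck.

Emit:
{"name": "drive_tool", "arguments": {
  "motion": [
    {"fingers": 0.75,"linear": [-0.001,0.001,0.022],"twist": 0},
    {"fingers": 0.75,"linear": [0,0.001,0.022],"twist": 0},
    {"fingers": 0.75,"linear": [0,0,0.022],"twist": 0},
    {"fingers": 0.75,"linear": [0,0,0.022],"twist": 0},
    {"fingers": 0.75,"linear": [0,0,0.021],"twist": 0}
  ]
}}

```text
clock: 16.8
eef_pos: [548.4, -192.0, 9.6]
tool_rot: [-3.141, 0.002, 1.235]
force: [0.3, -0.4, 0.2]
width: 63.8
gripper_force: 0.0
```

Emit:
{"name": "drive_tool", "arguments": {
  "motion": [
    {"fingers": 0.75,"linear": [0,0,0.012],"twist": 0},
    {"fingers": 0.75,"linear": [0,0,0.01],"twist": 0},
    {"fingers": 0.75,"linear": [0,0,0],"twist": 0},
    {"fingers": 0.75,"linear": [0,0,0],"twist": 0},
    {"fingers": 0.75,"linear": [0,0,0],"twist": 0}
  ]
}}

```text
clock: 17.22
eef_pos: [549.0, -193.3, -10.4]
tool_rot: [3.141, 0.002, 1.233]
force: [-0.0, -0.1, 0.6]
width: 64.0
gripper_force: 0.0
```

Emit:
{"name": "drive_tool", "arguments": {
  "motion": [
    {"fingers": 0,"linear": [0,0,0],"twist": 0},
    {"fingers": 0,"linear": [0,0,0],"twist": 0},
    {"fingers": 0,"linear": [0,0,0],"twist": 0},
    {"fingers": 0,"linear": [0,0,0],"twist": 0},
    {"fingers": 0,"linear": [0,0,0],"twist": 0}
  ]
}}

```text
clock: 17.63
eef_pos: [548.6, -193.6, -10.3]
tool_rot: [3.141, 0.003, 1.233]
force: [-0.2, 0.1, 5.5]
width: 30.4
gripper_force: 59.0
```

Emit:
{"name": "drive_tool", "arguments": {
  "motion": [
    {"fingers": 0,"linear": [0,0,0],"twist": 0},
    {"fingers": 0,"linear": [0,0,0],"twist": 0}
  ]
}}

```text
clock: 17.8
eef_pos: [548.6, -193.6, -10.3]
tool_rot: [3.141, 0.003, 1.233]
force: [-1.0, 0.6, 4.6]
width: 30.6
gripper_force: 59.0
```

```bash
python3 -c "
from plan import *
plan((548,-191.4,165,1.23),(513.8,125.5,165,1.23))"
```

```text
at 17.8 [ 548.6 -193.6   18.2] [3.141e+00 3.000e-03 1.233e+00] w 30.6 F [-1.   0.6  4.6] g 59.0 j7 -0.44
-> (548, -191.4, 165, 1.23) 5
[0.0, -0.0, -0.029] 0.0
[0.0, -0.0, -0.029] 0.0
[0.001, -0.0, -0.03] 0.0
[0.0, -0.001, -0.029] 0.0
[0.001, -0.0, -0.03] 0.0
-> (513.8, 125.5, 165, 1.23) 10
[0.029, -0.014, 0.0] 0.0
[0.029, -0.014, 0.0] 0.0
[0.029, -0.014, 0.0] 0.0
[0.029, -0.014, 0.0] 0.0
[0.029, -0.014, 0.0] 0.0
[0.028, -0.014, 0.0] 0.0
[0.029, -0.013, 0.0] 0.0
[0.028, -0.014, 0.0] 0.0
[0.029, -0.013, 0.0] 0.0
[0.028, -0.014, 0.0] 0.0
```

Emit:
{"name": "drive_tool", "arguments": {
  "motion": [
    {"fingers": 0,"linear": [0,0,-0.015],"twist": 0},
    {"fingers": 0,"linear": [0,0,-0.028],"twist": 0},
    {"fingers": 0,"linear": [0,0,-0.035],"twist": 0},
    {"fingers": 0,"linear": [0,0,-0.035],"twist": 0},
    {"fingers": 0,"linear": [0,0,-0.035],"twist": 0}
  ]
}}

```text
clock: 18.22
eef_pos: [547.6, -192.8, 138.1]
tool_rot: [-3.14, 0.003, 1.233]
force: [0.7, -0.9, -1.9]
width: 30.5
gripper_force: 59.6
```

Emit:
{"name": "drive_tool", "arguments": {
  "motion": [
    {"fingers": 0,"linear": [0.029,-0.014,0],"twist": 0},
    {"fingers": 0,"linear": [0.029,-0.014,0],"twist": 0},
    {"fingers": 0,"linear": [0.029,-0.014,0],"twist": 0},
    {"fingers": 0,"linear": [0.029,-0.014,0],"twist": 0},
    {"fingers": 0,"linear": [0.029,-0.014,0],"twist": 0}
  ]
}}

```text
clock: 18.63
eef_pos: [529.7, -31.8, 136.6]
tool_rot: [-3.141, 0.003, 1.232]
force: [0.9, 0.4, -2.6]
width: 30.1
gripper_force: 59.8
```

Emit:
{"name": "drive_tool", "arguments": {
  "motion": [
    {"fingers": 0,"linear": [0.029,-0.014,0],"twist": 0},
    {"fingers": 0,"linear": [0.029,-0.014,0],"twist": 0},
    {"fingers": 0,"linear": [0.029,-0.014,0],"twist": 0},
    {"fingers": 0,"linear": [0.029,-0.014,0],"twist": 0},
    {"fingers": 0,"linear": [0.028,-0.014,0],"twist": 0}
  ]
}}

```text
clock: 19.05
eef_pos: [511.5, 127.6, 136.2]
tool_rot: [-3.141, 0.003, 1.233]
force: [1.2, 0.6, -2.3]
width: 30.1
gripper_force: 59.8
```

Emit:
{"name": "drive_tool", "arguments": {
  "motion": [
    {"fingers": 0,"linear": [0,0,0],"twist": 0},
    {"fingers": 0,"linear": [0,0,0],"twist": 0},
    {"fingers": 0,"linear": [0,0,0],"twist": 0},
    {"fingers": 0,"linear": [0,0,0],"twist": 0}
  ]
}}

```text
clock: 19.38
eef_pos: [512.1, 124.4, 135.9]
tool_rot: [-3.141, 0.004, 1.231]
force: [0.0, -1.1, -2.0]
width: 29.9
gripper_force: 59.8
```

```bash
python3 -c "
from plan import *
plan((513.2,123.7,44,1.23),(513.2,123.7,30,1.23),step=25)"
```

```text
at 19.38 [512.1 124.4 164.4] [-3.141  0.004  1.231] w 29.9 F [ 0.  -1.1 -2. ] g 59.8 j7 -0.93
-> (513.2, 123.7, 44, 1.23) 5
[-0.0, 0.0, 0.024] 0.0
[-0.0, 0.0, 0.024] 0.0
[-0.0, 0.0, 0.024] 0.0
[-0.0, 0.001, 0.024] 0.0
[-0.0, 0.0, 0.024] 0.0
-> (513.2, 123.7, 30, 1.23) 1
[-0.0, 0.0, 0.014] 0.0
```

Emit:
{"name": "drive_tool", "arguments": {
  "motion": [
    {"fingers": 0,"linear": [0,0.001,0.025],"twist": 0},
    {"fingers": 0,"linear": [0,0,0.025],"twist": 0},
    {"fingers": 0,"linear": [0,0,0.025],"twist": 0},
    {"fingers": 0,"linear": [0,0,0.025],"twist": 0},
    {"fingers": 0,"linear": [0,0,0.018],"twist": 0}
  ]
}}

```text
clock: 19.8
eef_pos: [512.3, 123.2, 16.1]
tool_rot: [-3.14, 0.004, 1.23]
force: [-0.8, 0.4, -1.3]
width: 30.3
gripper_force: 59.8
```

Emit:
{"name": "drive_tool", "arguments": {
  "motion": [
    {"fingers": 0,"linear": [0,0,0],"twist": 0},
    {"fingers": 0,"linear": [0,0,0],"twist": 0},
    {"fingers": 0,"linear": [0,0,0.005],"twist": 0},
    {"fingers": 0,"linear": [0,0,0.005],"twist": 0},
    {"fingers": 0,"linear": [0,0,0],"twist": 0}
  ]
}}

```text
clock: 20.22
eef_pos: [513.2, 125.3, 8.2]
tool_rot: [-3.141, 0.002, 1.232]
force: [-0.9, 0.3, -1.2]
width: 30.7
gripper_force: 59.7
```

Emit:
{"name": "drive_tool", "arguments": {
  "motion": [
    {"fingers": 0,"linear": [0,0,0.004],"twist": 0},
    {"fingers": 0,"linear": [0,0,0.002],"twist": 0},
    {"fingers": 0,"linear": [0,0,0],"twist": 0},
    {"fingers": 0,"linear": [0,0,0],"twist": 0}
  ]
}}

```text
clock: 20.55
eef_pos: [512.7, 125.5, 2.0]
tool_rot: [-3.141, 0.003, 1.233]
force: [0.2, -0.1, -2.0]
width: 30.5
gripper_force: 59.7
```

Emit:
{"name": "drive_tool", "arguments": {
  "motion": [
    {"fingers": 0,"linear": [0,0,0.002],"twist": 0},
    {"fingers": 0,"linear": [0,0,0],"twist": 0},
    {"fingers": 0,"linear": [0,0,0],"twist": 0}
  ]
}}

```text
clock: 20.8
eef_pos: [512.8, 125.5, -0.1]
tool_rot: [-3.141, 0.003, 1.233]
force: [-0.3, 0.0, -2.0]
width: 30.1
gripper_force: 59.7
```

Emit:
{"name": "drive_tool", "arguments": {
  "motion": [
    {"fingers": 0.75,"linear": [0,0,0],"twist": 0},
    {"fingers": 0.75,"linear": [0,0,0],"twist": 0},
    {"fingers": 0.75,"linear": [0,0,0],"twist": 0},
    {"fingers": 0.75,"linear": [0,0,-0.01],"twist": 0},
    {"fingers": 0.75,"linear": [0,0,-0.025],"twist": 0}
  ]
}}

```text
clock: 21.22
eef_pos: [510.7, 124.9, 33.6]
tool_rot: [-3.136, 0.006, 1.233]
force: [1.1, 0.7, 0.5]
width: 64.1
gripper_force: 0.0
```

Emit:
{"name": "drive_tool", "arguments": {
  "motion": [
    {"fingers": 0.75,"linear": [0,0,-0.03],"twist": 0},
    {"fingers": 0.75,"linear": [0,0,-0.03],"twist": 0},
    {"fingers": 0.75,"linear": [0,0,-0.03],"twist": 0},
    {"fingers": 0.75,"linear": [0,0,0],"twist": 0},
    {"fingers": 0.75,"linear": [0,0,0],"twist": 0}
  ]
}}

```text
clock: 21.63
eef_pos: [514.5, 126.1, 127.4]
tool_rot: [3.138, 0.0, 1.232]
force: [0.4, -0.0, -0.2]
width: 63.9
gripper_force: 0.0
```

```bash
python3 -c "
from plan import *
plan((450.2,-49.4,150,1.236))
from cell import monitor;print(monitor.read_state()['qpos'].round(2))"
```

```text
at 21.63 [514.5 126.1 155.9] [3.138 0.    1.232] w 63.9 F [ 0.4 -0.  -0.2] g 0.0 j7 -0.94
-> (450.2, -49.4, 150, 1.236) 6
[-0.031, -0.0, 0.001] -0.0
[-0.031, -0.0, 0.001] -0.0
[-0.031, -0.001, 0.001] -0.0
[-0.031, -0.0, 0.001] -0.0
[-0.031, -0.001, 0.001] -0.0
[-0.032, -0.0, 0.001] -0.0
[-0.05  0.58 -0.36  1.93  0.31  0.69 -0.94]
```

Emit:
{"name": "drive_tool", "arguments": {
  "motion": [
    {"fingers": 0.8,"linear": [-0.031,0,0.001],"twist": 0},
    {"fingers": 0.8,"linear": [-0.031,0,0.001],"twist": 0},
    {"fingers": 0.8,"linear": [-0.031,-0.001,0.001],"twist": 0},
    {"fingers": 0.8,"linear": [-0.031,0,0.001],"twist": 0},
    {"fingers": 0.8,"linear": [-0.031,-0.001,0.001],"twist": 0}
  ]
}}

```text
clock: 22.05
eef_pos: [458.2, -21.1, 119.6]
tool_rot: [-3.139, 0.003, 1.233]
force: [-0.5, -0.2, 0.1]
width: 68.0
gripper_force: 0.0
```

Emit:
{"name": "drive_tool", "arguments": {
  "motion": [
    {"fingers": 0.8,"linear": [-0.032,0,0.001],"twist": 0},
    {"fingers": 0.8,"linear": [0,0,0],"twist": 0},
    {"fingers": 0.8,"linear": [0,0,0],"twist": 0},
    {"fingers": 0.8,"linear": [0,0,0],"twist": 0},
    {"fingers": 0.8,"linear": [0,0,0],"twist": 0}
  ]
}}

```text
clock: 22.47
eef_pos: [449.4, -48.7, 119.3]
tool_rot: [-3.14, 0.002, 1.235]
force: [0.1, 0.3, 0.5]
width: 68.3
gripper_force: 0.0
```

```bash
python3 - <<'E'
from plan import *
plan((450.2,-49.4,26,1.236),step=25)
from cell import cams
import cv2,numpy as np
a=cams.get_image("side")["color"][120:280,180:340]
cv2.imwrite("pics/m7.png",cv2.convertScaleAbs(cv2.resize(a,None,fx=3.5,fy=3.5,interpolation=2),alpha=1.5))
E
```

```text
at 22.47 [449.4 -48.7 147.8] [-3.140e+00  2.000e-03  1.235e+00] w 68.3 F [0.1 0.3 0.5] g 0.0 j7 -0.65
-> (450.2, -49.4, 26, 1.236) 5
[-0.0, 0.0, 0.024] -0.0
[-0.0, 0.0, 0.024] -0.0
[-0.0, 0.0, 0.025] -0.0
[-0.0, 0.0, 0.024] -0.0
[-0.0, 0.001, 0.025] -0.0
```

View pics/m7.png

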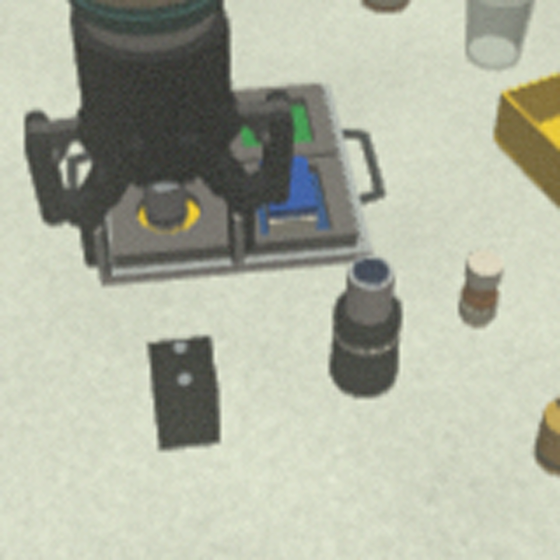

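The chuck stands in the yellow pocket at (170,205), and the box in the blue one. Grip the holder next.

Emit:
{"name": "drive_tool", "arguments": {
  "motion": [
    {"fingers": 0.8,"linear": [0,0.001,0.025],"twist": 0},
    {"fingers": 0.8,"linear": [0,0,0.025],"twist": 0},
    {"fingers": 0.8,"linear": [0,0,0.02],"twist": 0},
    {"fingers": 0.8,"linear": [0,0,0.015],"twist": 0},
    {"fingers": 0.8,"linear": [0,0,0],"twist": 0}
  ]
}}

```text
clock: 22.93
eef_pos: [448.4, -49.1, 32.1]
tool_rot: [-3.136, 0.004, 1.236]
force: [-0.1, 0.0, 0.5]
width: 68.2
gripper_force: 0.0
```

Emit:
{"name": "drive_tool", "arguments": {
  "motion": [
    {"fingers": 0.8,"linear": [0,0,0.015],"twist": 0},
    {"fingers": 0.8,"linear": [0,0,0.015],"twist": 0},
    {"fingers": 0.8,"linear": [0,0,0.007],"twist": 0},
    {"fingers": 0.8,"linear": [0,0,0],"twist": 0},
    {"fingers": 0.8,"linear": [0,0,0],"twist": 0}
  ]
}}

```text
clock: 23.35
eef_pos: [450.3, -49.9, -2.1]
tool_rot: [-3.141, 0.002, 1.234]
force: [0.1, 0.2, 0.8]
width: 68.5
gripper_force: 0.0
```

Emit:
{"name": "drive_tool", "arguments": {
  "motion": [
    {"fingers": 0,"linear": [0,0,0],"twist": 0},
    {"fingers": 0,"linear": [0,0,0],"twist": 0},
    {"fingers": 0,"linear": [0,0,0],"twist": 0},
    {"fingers": 0,"linear": [0,0,0],"twist": 0},
    {"fingers": 0,"linear": [0,0,0],"twist": 0}
  ]
}}

```text
clock: 23.77
eef_pos: [450.5, -50.5, -1.5]
tool_rot: [3.141, 0.002, 1.233]
force: [-0.7, 0.2, 5.9]
width: 39.5
gripper_force: 60.1
```

```bash
python3 -c "
from plan import *
plan((450.2,-49.4,170,1.236),(631.2,181.4,170,1.23))
from cell import monitor;print(monitor.read_state()['qpos'].round(2))"
```

```text
at 23.77 [450.5 -50.5  27. ] [3.141e+00 2.000e-03 1.233e+00] w 39.5 F [-0.7  0.2  5.9] g 60.1 j7 -0.83
-> (450.2, -49.4, 170, 1.236) 5
[0.0, -0.0, -0.029] -0.0
[0.0, -0.0, -0.029] -0.0
[0.0, -0.0, -0.028] -0.0
[0.0, -0.0, -0.029] -0.0
[0.001, -0.001, -0.028] -0.0
-> (631.2, 181.4, 170, 1.23) 10
[0.028, 0.009, -0.0] 0.0
[0.028, 0.01, -0.0] 0.0
[0.028, 0.009, -0.0] 0.0
[0.028, 0.01, -0.0] 0.0
[0.028, 0.009, -0.0] 0.0
[0.028, 0.01, -0.0] 0.0
[0.027, 0.009, -0.0] 0.0
[0.028, 0.01, -0.0] 0.0
[0.027, 0.009, -0.0] 0.0
[0.028, 0.01, -0.0] 0.0
[ 0.17  0.74 -0.18  2.2   0.54  0.25 -0.83]
```

Emit:
{"name": "drive_tool", "arguments": {
  "motion": [
    {"fingers": 0,"linear": [0,0,-0.015],"twist": 0},
    {"fingers": 0,"linear": [0,0,-0.025],"twist": 0},
    {"fingers": 0,"linear": [0,0,-0.035],"twist": 0},
    {"fingers": 0,"linear": [0,0,-0.035],"twist": 0},
    {"fingers": 0,"linear": [0,0,-0.033],"twist": 0}
  ]
}}

```text
clock: 24.18
eef_pos: [449.4, -50.2, 142.4]
tool_rot: [-3.14, 0.003, 1.233]
force: [0.6, -0.6, -1.8]
width: 39.1
gripper_force: 60.8
```

Emit:
{"name": "drive_tool", "arguments": {
  "motion": [
    {"fingers": 0,"linear": [0.028,0.009,0],"twist": 0},
    {"fingers": 0,"linear": [0.028,0.01,0],"twist": 0},
    {"fingers": 0,"linear": [0.028,0.009,0],"twist": 0},
    {"fingers": 0,"linear": [0.028,0.01,0],"twist": 0},
    {"fingers": 0,"linear": [0.028,0.009,0],"twist": 0}
  ]
}}

```text
clock: 24.6
eef_pos: [541.3, 66.9, 140.5]
tool_rot: [-3.141, 0.003, 1.232]
force: [0.4, -0.5, -1.5]
width: 39.2
gripper_force: 61.0
```

Emit:
{"name": "drive_tool", "arguments": {
  "motion": [
    {"fingers": 0,"linear": [0.028,0.01,0],"twist": 0},
    {"fingers": 0,"linear": [0.027,0.009,0],"twist": 0},
    {"fingers": 0,"linear": [0.028,0.01,0],"twist": 0},
    {"fingers": 0,"linear": [0.027,0.009,0],"twist": 0},
    {"fingers": 0,"linear": [0.027,0.009,0],"twist": 0}
  ]
}}

```text
clock: 25.02
eef_pos: [630.7, 180.7, 139.7]
tool_rot: [-3.14, 0.003, 1.233]
force: [0.8, -0.5, -2.0]
width: 38.9
gripper_force: 61.0
```

Emit:
{"name": "drive_tool", "arguments": {
  "motion": [
    {"fingers": 0,"linear": [0,0,0],"twist": 0},
    {"fingers": 0,"linear": [0,0,0],"twist": 0},
    {"fingers": 0,"linear": [0,0,0],"twist": 0},
    {"fingers": 0,"linear": [0,0,0],"twist": 0}
  ]
}}

```text
clock: 25.35
eef_pos: [629.8, 178.0, 139.5]
tool_rot: [-3.14, 0.005, 1.232]
force: [-0.6, -0.8, -2.0]
width: 39.0
gripper_force: 61.0
```

```bash
python3 -c "
from plan import *
plan((631,180.4,53,1.23),step=25)"
```

```text
at 25.35 [629.8 178.  168. ] [-3.14   0.005  1.232] w 39.0 F [-0.6 -0.8 -2. ] g 61.0 j7 -0.95
-> (631, 180.4, 53, 1.23) 5
[0.001, 0.0, 0.023] 0.0
[0.0, 0.0, 0.023] 0.0
[0.001, 0.0, 0.023] 0.0
[0.0, 0.0, 0.023] 0.0
[0.001, 0.0, 0.023] 0.0
```

Emit:
{"name": "drive_tool", "arguments": {
  "motion": [
    {"fingers": 0,"linear": [0.001,0,0.023],"twist": 0},
    {"fingers": 0,"linear": [0.001,0,0.025],"twist": 0},
    {"fingers": 0,"linear": [0.001,0,0.025],"twist": 0},
    {"fingers": 0,"linear": [0,0,0.025],"twist": 0},
    {"fingers": 0,"linear": [0,0,0.015],"twist": 0}
  ]
}}

```text
clock: 25.77
eef_pos: [629.6, 180.1, 24.3]
tool_rot: [-3.138, 0.006, 1.231]
force: [-0.3, -0.2, -2.4]
width: 39.2
gripper_force: 61.1
```

Emit:
{"name": "drive_tool", "arguments": {
  "motion": [
    {"fingers": 0,"linear": [0,0,0],"twist": 0},
    {"fingers": 0,"linear": [0,0,0],"twist": 0},
    {"fingers": 0,"linear": [0,0,0],"twist": 0}
  ]
}}

```text
clock: 26.02
eef_pos: [632.4, 182.2, 28.0]
tool_rot: [3.141, 0.001, 1.232]
force: [-0.3, -0.4, -1.9]
width: 39.1
gripper_force: 61.0
```

Emit:
{"name": "drive_tool", "arguments": {
  "motion": [
    {"fingers": 0,"linear": [0,0,0.004],"twist": 0},
    {"fingers": 0,"linear": [0,0,0.004],"twist": 0},
    {"fingers": 0,"linear": [0,0,0.004],"twist": 0},
    {"fingers": 0,"linear": [0,0,0],"twist": 0},
    {"fingers": 0,"linear": [0,0,0],"twist": 0}
  ]
}}

```text
clock: 26.43
eef_pos: [631.1, 182.3, 14.4]
tool_rot: [-3.14, 0.003, 1.233]
force: [0.1, 0.2, -1.8]
width: 39.3
gripper_force: 61.0
```

Emit:
{"name": "drive_tool", "arguments": {
  "motion": [
    {"fingers": 0,"linear": [0,0,0.003],"twist": 0},
    {"fingers": 0,"linear": [0,0,0.002],"twist": 0},
    {"fingers": 0,"linear": [0,0,0.001],"twist": 0},
    {"fingers": 0,"linear": [0,0,0],"twist": 0},
    {"fingers": 0,"linear": [0,0,0],"twist": 0}
  ]
}}

```text
clock: 26.85
eef_pos: [631.3, 182.4, 8.6]
tool_rot: [-3.141, 0.003, 1.233]
force: [0.9, 0.3, -1.5]
width: 39.4
gripper_force: 61.0
```

Emit:
{"name": "drive_tool", "arguments": {
  "motion": [
    {"fingers": 0.8,"linear": [0,0,0],"twist": 0},
    {"fingers": 0.8,"linear": [0,0,0],"twist": 0},
    {"fingers": 0.8,"linear": [0,0,0],"twist": 0},
    {"fingers": 0.8,"linear": [0,0,0],"twist": 0},
    {"fingers": 0.8,"linear": [0,0,-0.01],"twist": 0}
  ]
}}

```text
clock: 27.27
eef_pos: [630.0, 181.8, 17.3]
tool_rot: [-3.138, 0.005, 1.233]
force: [-1.1, 0.5, 0.0]
width: 68.5
gripper_force: 0.0
```

Emit:
{"name": "drive_tool", "arguments": {
  "motion": [
    {"fingers": 0.8,"linear": [0,0,-0.03],"twist": 0},
    {"fingers": 0.8,"linear": [0,0,-0.035],"twist": 0},
    {"fingers": 0.8,"linear": [0,0,-0.035],"twist": 0},
    {"fingers": 0.8,"linear": [0,0,-0.03],"twist": 0},
    {"fingers": 0.8,"linear": [0,0,0],"twist": 0}
  ]
}}

```text
clock: 27.68
eef_pos: [635.9, 184.9, 156.7]
tool_rot: [3.133, -0.006, 1.233]
force: [0.4, 0.4, 0.1]
width: 68.5
gripper_force: 0.0
```

```bash
python3 -c "
from plan import *
plan((573.6,-64.8,180,1.23))"
```

```text
at 27.68 [635.9 184.9 185.2] [ 3.133 -0.006  1.233] w 68.5 F [0.4 0.4 0.1] g 0.0 j7 -0.95
-> (573.6, -64.8, 180, 1.23) 9
[-0.028, 0.003, 0.001] 0.0
[-0.029, 0.003, 0.001] 0.0
[-0.028, 0.003, 0.0] 0.0
[-0.029, 0.003, 0.001] 0.0
[-0.028, 0.002, 0.0] 0.0
[-0.029, 0.003, 0.001] 0.0
[-0.028, 0.002, 0.0] 0.0
[-0.029, 0.003, 0.001] 0.0
[-0.028, 0.002, 0.0] 0.0
```

Emit:
{"name": "drive_tool", "arguments": {
  "motion": [
    {"fingers": 0.8,"linear": [-0.028,0.003,0],"twist": 0},
    {"fingers": 0.8,"linear": [-0.029,0.003,0],"twist": 0},
    {"fingers": 0.8,"linear": [-0.028,0.003,0],"twist": 0},
    {"fingers": 0.8,"linear": [-0.029,0.003,0],"twist": 0},
    {"fingers": 0.8,"linear": [-0.028,0.002,0],"twist": 0}
  ]
}}

```text
clock: 28.1
eef_pos: [597.5, 42.6, 149.7]
tool_rot: [3.142, 0.003, 1.233]
force: [-0.3, -1.2, -0.5]
width: 68.2
gripper_force: 0.0
```

Emit:
{"name": "drive_tool", "arguments": {
  "motion": [
    {"fingers": 0.8,"linear": [-0.029,0.003,0],"twist": 0},
    {"fingers": 0.8,"linear": [-0.028,0.002,0],"twist": 0},
    {"fingers": 0.8,"linear": [-0.029,0.003,0],"twist": 0},
    {"fingers": 0.8,"linear": [-0.028,0.002,0],"twist": 0},
    {"fingers": 0.8,"linear": [0,0,0],"twist": 0}
  ]
}}

```text
clock: 28.52
eef_pos: [567.3, -75.1, 149.4]
tool_rot: [-3.141, 0.009, 1.224]
force: [-1.5, -1.0, -1.1]
width: 68.3
gripper_force: 0.0
```

Emit:
{"name": "drive_tool", "arguments": {
  "motion": [
    {"fingers": 0.8,"linear": [0,0,0],"twist": 0},
    {"fingers": 0.8,"linear": [0,0,0],"twist": 0},
    {"fingers": 0.8,"linear": [0,0,0],"twist": 0},
    {"fingers": 0.8,"linear": [0,0,0],"twist": 0}
  ]
}}

```text
clock: 28.85
eef_pos: [569.8, -65.1, 149.5]
tool_rot: [-3.141, 0.002, 1.235]
force: [0.0, 0.3, 0.7]
width: 68.6
gripper_force: 0.0
```

```bash
python3 -c "
from plan import *
plan((573.6,-64.8,130,1.23),(573.6,-64.8,37,1.23),step=25)
from h import *
print(onz('top',(282,143),35))"
```

```text
at 28.85 [569.8 -65.1 178. ] [-3.141e+00  2.000e-03  1.235e+00] w 68.6 F [0.  0.3 0.7] g 0.0 j7 -0.6
-> (573.6, -64.8, 130, 1.23) 2
[0.001, 0.002, 0.024] 0.0
[0.001, 0.002, 0.024] 0.01
-> (573.6, -64.8, 37, 1.23) 4
[-0.0, -0.0, 0.023] -0.0
[-0.0, -0.0, 0.023] -0.0
[-0.0, -0.0, 0.024] -0.0
[-0.0, -0.0, 0.023] -0.0
[670.72127183 -57.45097173  35.        ]
```

Emit:
{"name": "drive_tool", "arguments": {
  "motion": [
    {"fingers": 0.8,"linear": [0.001,0.004,0.02],"twist": 0},
    {"fingers": 0.8,"linear": [0,0,0.018],"twist": 0},
    {"fingers": 0.8,"linear": [0,0,0],"twist": 0},
    {"fingers": 0.8,"linear": [0,0,0],"twist": 0},
    {"fingers": 0.8,"linear": [0,0,0],"twist": 0}
  ]
}}

```text
clock: 29.27
eef_pos: [573.9, -66.4, 111.9]
tool_rot: [-3.141, 0.002, 1.234]
force: [0.4, -0.6, 0.8]
width: 68.2
gripper_force: 0.0
```

Emit:
{"name": "drive_tool", "arguments": {
  "motion": [
    {"fingers": 0.8,"linear": [0,0,0.02],"twist": 0},
    {"fingers": 0.8,"linear": [0,0,0.02],"twist": 0},
    {"fingers": 0.8,"linear": [0,0,0.02],"twist": 0},
    {"fingers": 0.8,"linear": [0,0,0.02],"twist": 0},
    {"fingers": 0.8,"linear": [0,0,0],"twist": 0}
  ]
}}

```text
clock: 29.68
eef_pos: [571.5, -67.3, 29.3]
tool_rot: [-3.137, 0.004, 1.233]
force: [-0.4, -0.6, -0.2]
width: 68.3
gripper_force: 0.0
```

Emit:
{"name": "drive_tool", "arguments": {
  "motion": [
    {"fingers": 0.8,"linear": [0,0,0.012],"twist": 0},
    {"fingers": 0.8,"linear": [0,0,0.01],"twist": 0},
    {"fingers": 0.8,"linear": [0,0,0],"twist": 0},
    {"fingers": 0.8,"linear": [0,0,0],"twist": 0},
    {"fingers": 0.8,"linear": [0,0,0],"twist": 0}
  ]
}}

```text
clock: 30.1
eef_pos: [573.8, -67.4, 9.9]
tool_rot: [3.141, 0.002, 1.233]
force: [-0.8, -0.1, 0.3]
width: 68.4
gripper_force: 0.0
```

Emit:
{"name": "drive_tool", "arguments": {
  "motion": [
    {"fingers": 0,"linear": [0,0,0],"twist": 0},
    {"fingers": 0,"linear": [0,0,0],"twist": 0},
    {"fingers": 0,"linear": [0,0,0],"twist": 0},
    {"fingers": 0,"linear": [0,0,0],"twist": 0},
    {"fingers": 0,"linear": [0,0,0],"twist": 0}
  ]
}}

```text
clock: 30.52
eef_pos: [573.9, -67.5, 10.2]
tool_rot: [3.141, 0.002, 1.233]
force: [-0.4, -1.1, 5.3]
width: 42.0
gripper_force: 60.5
```

```bash
python3 -c "
from plan import *
plan((573.6,-64.8,170,1.23),(544.5,212.2,170,1.23))"
```

```text
at 30.52 [573.9 -67.5  38.7] [3.141e+00 2.000e-03 1.233e+00] w 42.0 F [-0.4 -1.1  5.3] g 60.5 j7 -0.71
-> (573.6, -64.8, 170, 1.23) 5
[0.0, -0.0, -0.026] 0.0
[0.001, -0.0, -0.026] 0.0
[0.0, -0.0, -0.026] 0.0
[0.001, -0.001, -0.027] 0.0
[0.0, -0.0, -0.026] 0.0
-> (544.5, 212.2, 170, 1.23) 9
[0.028, -0.013, -0.0] 0.0
[0.028, -0.013, -0.0] 0.0
[0.028, -0.013, -0.0] 0.0
[0.028, -0.013, -0.0] 0.0
[0.028, -0.014, -0.0] 0.0
[0.028, -0.013, -0.0] 0.0
[0.028, -0.014, -0.0] 0.0
[0.028, -0.013, -0.0] 0.0
[0.028, -0.014, -0.0] 0.0
```

Emit:
{"name": "drive_tool", "arguments": {
  "motion": [
    {"fingers": 0,"linear": [0,0,-0.012],"twist": 0},
    {"fingers": 0,"linear": [0,0,-0.025],"twist": 0},
    {"fingers": 0,"linear": [0,0,-0.033],"twist": 0},
    {"fingers": 0,"linear": [0,0,-0.033],"twist": 0},
    {"fingers": 0,"linear": [0,0,-0.028],"twist": 0}
  ]
}}

```text
clock: 30.93
eef_pos: [573.4, -67.0, 142.8]
tool_rot: [-3.141, 0.002, 1.233]
force: [1.1, 0.2, -1.7]
width: 42.7
gripper_force: 61.2
```

Emit:
{"name": "drive_tool", "arguments": {
  "motion": [
    {"fingers": 0,"linear": [0.02,-0.01,0],"twist": 0},
    {"fingers": 0,"linear": [0.028,-0.013,0],"twist": 0},
    {"fingers": 0,"linear": [0.028,-0.014,0],"twist": 0},
    {"fingers": 0,"linear": [0.028,-0.013,0],"twist": 0},
    {"fingers": 0,"linear": [0.028,-0.014,0],"twist": 0}
  ]
}}

```text
clock: 31.35
eef_pos: [556.4, 79.6, 140.7]
tool_rot: [-3.141, 0.003, 1.232]
force: [1.1, 0.3, -1.4]
width: 42.7
gripper_force: 61.3
```

Emit:
{"name": "drive_tool", "arguments": {
  "motion": [
    {"fingers": 0,"linear": [0.028,-0.013,0],"twist": 0},
    {"fingers": 0,"linear": [0.028,-0.014,0],"twist": 0},
    {"fingers": 0,"linear": [0.028,-0.013,0],"twist": 0},
    {"fingers": 0,"linear": [0.024,-0.012,0],"twist": 0},
    {"fingers": 0,"linear": [0.01,-0.005,0],"twist": 0}
  ]
}}

```text
clock: 31.77
eef_pos: [540.7, 214.4, 140.6]
tool_rot: [-3.14, -0.001, 1.238]
force: [0.4, 1.0, -0.3]
width: 42.5
gripper_force: 61.2
```

Emit:
{"name": "drive_tool", "arguments": {
  "motion": [
    {"fingers": 0,"linear": [0,0,0],"twist": 0},
    {"fingers": 0,"linear": [0,0,0],"twist": 0},
    {"fingers": 0,"linear": [0,0,0],"twist": 0},
    {"fingers": 0,"linear": [0,0,0],"twist": 0}
  ]
}}

```text
clock: 32.1
eef_pos: [542.7, 206.0, 139.6]
tool_rot: [-3.141, 0.004, 1.23]
force: [-0.4, -0.9, -1.4]
width: 42.8
gripper_force: 61.2
```

```bash
python3 -c "
from plan import *
plan((543.8,209.8,70,1.23),step=25)"
```

```text
at 32.1 [542.7 206.  168.1] [-3.141  0.004  1.23 ] w 42.8 F [-0.4 -0.9 -1.4] g 61.2 j7 -1.08
-> (543.8, 209.8, 70, 1.23) 4
[0.001, -0.0, 0.025] -0.0
[0.001, -0.0, 0.024] -0.0
[0.001, -0.0, 0.025] -0.0
[0.001, -0.0, 0.024] -0.0
```

Emit:
{"name": "drive_tool", "arguments": {
  "motion": [
    {"fingers": 0,"linear": [0.001,0,0.02],"twist": 0},
    {"fingers": 0,"linear": [0.001,0,0.025],"twist": 0},
    {"fingers": 0,"linear": [0,0,0.025],"twist": 0},
    {"fingers": 0,"linear": [0,0,0.02],"twist": 0},
    {"fingers": 0,"linear": [0,0,0.008],"twist": 0}
  ]
}}

```text
clock: 32.52
eef_pos: [541.4, 207.5, 39.0]
tool_rot: [-3.138, 0.007, 1.23]
force: [-0.2, 0.2, -1.1]
width: 42.6
gripper_force: 61.2
```

Emit:
{"name": "drive_tool", "arguments": {
  "motion": [
    {"fingers": 0,"linear": [0,0,0],"twist": 0},
    {"fingers": 0,"linear": [0,0,0],"twist": 0},
    {"fingers": 0,"linear": [0,0,0],"twist": 0},
    {"fingers": 0,"linear": [0,0,0],"twist": 0}
  ]
}}

```text
clock: 32.85
eef_pos: [543.8, 210.8, 43.2]
tool_rot: [3.141, 0.001, 1.232]
force: [-0.5, -0.5, -1.2]
width: 42.2
gripper_force: 61.2
```

```bash
python3 - <<'E'
from plan import *
plan((543.8,209.8,51,1.23),step=6)
from cell import cams
import cv2,numpy as np
a=cams.get_image("side")["color"][90:240,180:310];b=cams.get_image("top")["color"][110:260,110:260]
cv2.imwrite("pics/m8.png",cv2.convertScaleAbs(cv2.resize(np.hstack([a,b]),None,fx=2.8,fy=2.8,interpolation=2),alpha=1.5))
E
```

```text
at 32.85 [543.8 210.8  71.7] [3.141e+00 1.000e-03 1.232e+00] w 42.2 F [-0.5 -0.5 -1.2] g 61.2 j7 -1.15
-> (543.8, 209.8, 51, 1.23) 4
[-0.0, 0.0, 0.005] 0.0
[-0.0, 0.0, 0.005] 0.0
[-0.0, 0.0, 0.005] 0.0
[-0.001, 0.0, 0.006] 0.0
```

View pics/m8.png

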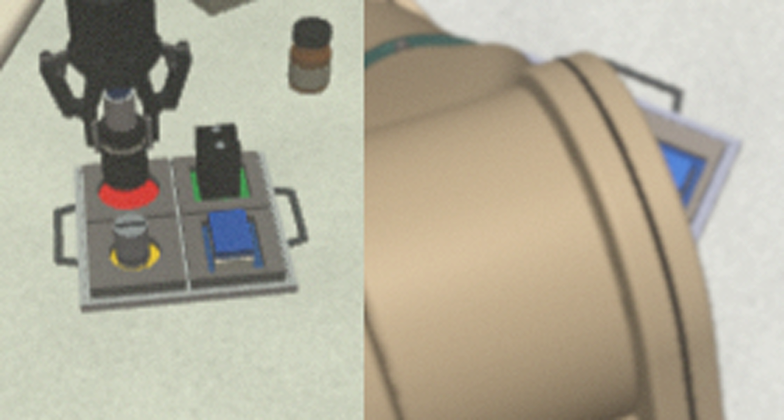

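The eyepiece hangs upright over the red pocket at (127,165) in the side crop; the holder, chuck and box all stand in their pockets. Lower it.

Emit:
{"name": "drive_tool", "arguments": {
  "motion": [
    {"fingers": 0,"linear": [0,0,0.005],"twist": 0},
    {"fingers": 0,"linear": [0,0,0.005],"twist": 0},
    {"fingers": 0,"linear": [0,0,0.005],"twist": 0},
    {"fingers": 0,"linear": [0,0,0.003],"twist": 0},
    {"fingers": 0,"linear": [0,0,0],"twist": 0}
  ]
}}

```text
clock: 33.37
eef_pos: [541.9, 210.1, 22.6]
tool_rot: [-3.139, 0.004, 1.233]
force: [0.2, 0.0, -2.1]
width: 42.2
gripper_force: 61.2
```

Emit:
{"name": "drive_tool", "arguments": {
  "motion": [
    {"fingers": 0,"linear": [0,0,0.002],"twist": 0},
    {"fingers": 0,"linear": [0,0,0.002],"twist": 0},
    {"fingers": 0,"linear": [0,0,0],"twist": 0},
    {"fingers": 0,"linear": [0,0,0],"twist": 0},
    {"fingers": 0,"linear": [0,0,0],"twist": 0}
  ]
}}

```text
clock: 33.78
eef_pos: [542.8, 210.6, 20.2]
tool_rot: [-3.141, 0.002, 1.233]
force: [-0.7, -0.3, 6.4]
width: 42.7
gripper_force: 61.5
```

Emit:
{"name": "drive_tool", "arguments": {
  "motion": [
    {"fingers": 0.8,"linear": [0,0,0],"twist": 0},
    {"fingers": 0.8,"linear": [0,0,0],"twist": 0},
    {"fingers": 0.8,"linear": [0,0,0],"twist": 0},
    {"fingers": 0.8,"linear": [0,0,0],"twist": 0},
    {"fingers": 0.8,"linear": [0,0,0],"twist": 0}
  ]
}}

```text
clock: 34.2
eef_pos: [542.7, 210.4, 19.6]
tool_rot: [-3.141, 0.003, 1.233]
force: [0.6, -0.0, 0.3]
width: 68.2
gripper_force: 0.0
```

Emit:
{"name": "drive_tool", "arguments": {
  "motion": [
    {"fingers": 0.8,"linear": [0,0,-0.015],"twist": 0},
    {"fingers": 0.8,"linear": [0,0,-0.02],"twist": 0},
    {"fingers": 0.8,"linear": [0,0,-0.025],"twist": 0},
    {"fingers": 0.8,"linear": [0,0,-0.025],"twist": 0},
    {"fingers": 0.8,"linear": [0,0,-0.025],"twist": 0}
  ]
}}

```text
clock: 34.62
eef_pos: [542.6, 210.6, 130.6]
tool_rot: [-3.14, 0.003, 1.233]
force: [0.1, 0.4, 0.6]
width: 68.2
gripper_force: 0.0
```

Emit:
{"name": "drive_tool", "arguments": {
  "motion": [
    {"fingers": 0.8,"linear": [0,0,-0.025],"twist": 0},
    {"fingers": 0.8,"linear": [-0.02,0,-0.02],"twist": 0},
    {"fingers": 0.8,"linear": [-0.035,0,0],"twist": 0},
    {"fingers": 0.8,"linear": [-0.035,0,0],"twist": 0},
    {"fingers": 0.8,"linear": [-0.035,0,0],"twist": 0}
  ]
}}

```text
clock: 35.03
eef_pos: [501.0, 91.8, 175.5]
tool_rot: [3.141, 0.002, 1.234]
force: [0.9, -0.4, -0.1]
width: 68.2
gripper_force: 0.0
```

Emit:
{"name": "drive_tool", "arguments": {
  "motion": [
    {"fingers": 0.8,"linear": [-0.035,0,0],"twist": 0},
    {"fingers": 0.8,"linear": [-0.035,0,0],"twist": 0},
    {"fingers": 0.8,"linear": [-0.035,0,0],"twist": 0},
    {"fingers": 0.8,"linear": [-0.02,0,0],"twist": 0},
    {"fingers": 0.8,"linear": [0,0,0],"twist": 0}
  ]
}}

```text
clock: 35.45
eef_pos: [457.6, -30.6, 175.0]
tool_rot: [-3.139, 0.007, 1.225]
force: [1.0, -0.1, 0.3]
width: 68.4
gripper_force: 0.0
```

Emit:
{"name": "drive_tool", "arguments": {
  "motion": [
    {"fingers": 0.8,"linear": [0,0,0],"twist": 0},
    {"fingers": 0.8,"linear": [0,0,0],"twist": 0},
    {"fingers": 0.8,"linear": [0,0,0],"twist": 0},
    {"fingers": 0.8,"linear": [0,0,0],"twist": 0}
  ]
}}

```text
clock: 35.78
eef_pos: [460.5, -23.6, 175.4]
tool_rot: [-3.141, 0.002, 1.235]
force: [0.4, -0.5, 0.6]
width: 68.3
gripper_force: 0.0
```

```bash
python3 - <<'E'
from cell import cams
import cv2,numpy as np
a=cams.get_image("side")["color"][110:250,190:330];b=cams.get_image("top")["color"][110:250,110:250]
cv2.imwrite("pics/m9.png",cv2.convertScaleAbs(cv2.resize(np.hstack([a,b]),None,fx=2.8,fy=2.8,interpolation=2),alpha=1.5))
E
```

```text
(no output)
```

View pics/m9.png

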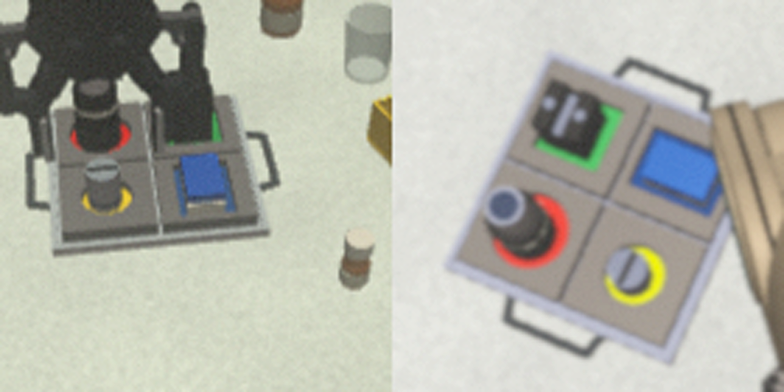

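All four items stand upright in their own pockets and the arm is clear. Handing in.

```bash
python3 -c "
from cell import ctrl;print(ctrl.finish_job())"
```

```text
the job is handed in; nothing more can be done
None
```

The tray is packed and handed in at about 36 s on the robot's clock: blue box, steel chuck, knife holder and eyepiece were placed in that order. The last pictures show each upright in its own pocket, and the orange box and brass chuck were never touched.

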